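# Put the flat fittings away in the sorting drawer

## Robot

A 6-joint arm with a two-finger parallel gripper is mounted at the origin on the work surface. World frame = base frame: x ahead of the robot, y to its left, z up, the work surface at z = 0. Lengths are in m, angles in rad, forces in N, time in s.
With the tool pointing down it reaches from about 0.225 to 0.875 m from the base axis. Payload 3.4 kg.
Tool frame: the origin (TCP) lies midway between the tips of the shut fingers; the grasp point (between the pads) lies 19 mm behind it; z points along the fingers, y is the direction in which the jaws open and shut (so a half turn about z gives the same grasp; the last joint's range is limited). The gripper opens to 85 mm and grips with 20 to 120 N. Pads are 22 mm wide; open, the fingers measure 114 mm over their backs; the gripper's body (76 mm by 85 mm) begins 54 mm behind the grasp point. The pads swing forward as they close: fully open they stand 13 mm farther back than shut.
Start: joints at [1.005, 0.276, 1.505, -0, 1.361, -0.121], TCP at [0.247, 0.519, 0.231] pointing down, gripper open.
Joint ranges: [-2.89, 2.89], [-0.75, 2.08], [0.22, 2.7], [-1.18, 4.32], [0.11, 2.71], [-2.7, 2.7]. Speed limits (rad/s): [2.57, 2.57, 3.14, 3.14, 3.14, 3.14].

## Interface

Orientations are given as a unit quaternion [w, x, y, z].
In Python, from rig import manip, optics, ticket gives the robot as it stands.
- The arm moves only by the shell command python3 -m pendant 'ROWS' [FORCE]. ROWS is JSON, a list of rows, each an object with "gripper": the finger opening in mm, from 0 to 85.4; "delta_pos": the shift along the tool's x, y, z in mm, a list of three; "spin": the turn about the tool's z in rad. A call has 1 to 20 rows; each row is the pose to reach, as a shift and turn from the pose commanded when the call began, along the tool's axes at that moment; what a row does not reach only later rows make up. A row lasts 1/10 s, in which the tool goes at most 50 mm and 8.59 degrees, less where a joint would pass 70% of its speed; a pose out of reach is approached as far as the arm can. A call with a gripper value outside its range is refused whole. The fingers move at their own pace and stop on an object; FORCE is the grip in N (left out, the last holds). Time passes only in rows, so rows that repeat a pose let the fingers close. It gives the time, the measured TCP pose, the force and the opening at its end, in the units of the state.
- manip.get_state(): the state, without advancing time (a new reading comes with each control period).
- optics.get_image(name): name is "scene" or "top"; returns the picture (480x640x3 uint8, blue, green, red); there is no depth.
- optics.camera_model(name): a dict with "fovy" (degrees; the focal length in pixels is half the picture's height over the tangent of half this angle, whatever the lens; pixels are square), "cx", "cy" (the principal point, pixels), "xyz" and "orientation" of the camera in the world. Camera axes: x right, y down, z forward; pixel columns grow to the right and rows downward; lengths in m; the calibration is good to about 2 mm. A picture is of the moment at which its call begins. camera_model takes no time and is no camera call.
- ticket.sign_off(): hands the job in, once; it reports no verdict.
The state is a dict: "clock": time; "qpos": joint angles; "qd": joint speeds; "effort": joint torques, N m; "position": TCP position; "ee_rot": TCP orientation; "contact_force": force on the tool from outside, world axes, zero at the start; "moment": the same for the moment, N m; "width": finger opening in m.
Only numpy, scipy, OpenCV 4.12 (cv2) and the standard library are available. Lean on these libraries where they do the work, as an engineer would, in place of code of your own. Each camera call takes 0.05 s, during which the arm holds its last target.

## Task

Clear the loose metal parts off the bench into the drawer cabinet: pull the drawer wide open, put every long strap in its left-hand compartment and every round disc in its right-hand one (left and right as the robot faces the drawer), then push the drawer fully shut again. There may be two or three of each; do not disturb the two bottles and the roll of tape.

Things in the scene. Friction and masses are not known exactly. Their poses are not given: they have to be found in the camera images.
- unit: grey one-drawer cabinet standing fixed on the bench, 250 deep x 320 wide x 100 mm high; origin at the centre of its underside, x pointing away from the robot into its depth, y to the left. The drawer comes out towards -x. The front edge of its top is at x = -110 mm
- unit_drawer0 (a joint): how far the drawer is pulled out, m: 0 fully shut, 0.174 fully out; it starts nearly shut (0 to 0.03), slides with about 1 N friction and stays where it is left
- unit_drawer0_handle (a point): middle of the drawer's horizontal bar handle: a bar 11 mm thick and 120 mm long along the drawer's y, 62 mm above the bench, 35 mm in front of the drawer's flat front panel (clear gap about 29 mm behind the bar, two posts 51 mm either side of the middle); 38 mm below the cabinet's top; same axes as the cabinet
- left_in (a point): floor of the drawer's left-hand compartment (+y), for straps; drawer axes (x into the cabinet, y left, z up). The point is on the inner floor, 22 mm above the bench, near mid of what shows when fully out. From it: side faces at y = -68 and +68 mm, front wall x = -72, back wall x = +132; beyond x = +95 it is always under the cabinet top. Outer walls rise 56 mm, the divider 45 mm, above the floor
- right_in (a point): floor of the drawer's right-hand compartment (-y), for discs; drawer axes (x into the cabinet, y left, z up). The point is on the inner floor, 22 mm above the bench, near mid of what shows when fully out. From it: side faces at y = -68 and +68 mm, front wall x = -72, back wall x = +132; beyond x = +95 it is always under the cabinet top. Outer walls rise 56 mm, the divider 45 mm, above the floor
- strap1: long flat metal strap, a bar 110 x 30 x 6 mm with four small dark holes (painted on, not graspable), about 100 g; origin at the centre of its underside, x along its length, z up through its thickness; lies flat on the bench at the start; may be absent
- strap2: long flat metal strap, a bar 110 x 30 x 6 mm with four small dark holes (painted on, not graspable), about 100 g; origin at the centre of its underside, x along its length, z up through its thickness; lies flat on the bench at the start; may be absent
- strap3: long flat metal strap, a bar 110 x 30 x 6 mm with four small dark holes (painted on, not graspable), about 100 g; origin at the centre of its underside, x along its length, z up through its thickness; lies flat on the bench at the start; may be absent
- disc1: round flat metal disc, 62 mm across, 6 mm thick, with a dark centre hole (painted on), about 100 g; origin at the centre of its underside, z along its axis; lies flat on the bench at the start; may be absent
- disc2: round flat metal disc, 62 mm across, 6 mm thick, with a dark centre hole (painted on), about 100 g; origin at the centre of its underside, z along its axis; lies flat on the bench at the start; may be absent
- disc3: round flat metal disc, 62 mm across, 6 mm thick, with a dark centre hole (painted on), about 100 g; origin at the centre of its underside, z along its axis; lies flat on the bench at the start; may be absent
- red_bottle: red drinking bottle, 70 mm across, 200 mm tall, bystander; origin at the centre of its base
- water_bottle: clear water bottle with orange cap, 66 mm across, 210 mm tall, bystander; origin at the centre of its base
- tape: cardboard-coloured roll of tape lying flat, 100 mm across, 48 mm high, bystander; origin at the centre of its underside

How it is judged:
On the way, in this order (a step that is already met when the one before it is completed fails the run):
1. the drawer is pulled open (12 cm or more) (value of joint unit_drawer0 above 0.12 m), for 0.2 s.
2. with the drawer still open, every strap lies in the left compartment and every disc in the right one, at rest (value of joint unit_drawer0 above 0.06 m and x of strap1 in the frame of left_in between -0.075 and 0.135 m and y of strap1 in the frame of left_in between -0.067 and 0.067 m and z of strap1 in the frame of left_in between -0.01 and 0.045 m and x of strap2 in the frame of left_in between -0.075 and 0.135 m and y of strap2 in the frame of left_in between -0.067 and 0.067 m and z of strap2 in the frame of left_in between -0.01 and 0.045 m and x of strap3 in the frame of left_in between -0.075 and 0.135 m and y of strap3 in the frame of left_in between -0.067 and 0.067 m and z of strap3 in the frame of left_in between -0.01 and 0.045 m and x of disc1 in the frame of right_in between -0.075 and 0.135 m and y of disc1 in the frame of right_in between -0.067 and 0.067 m and z of disc1 in the frame of right_in between -0.01 and 0.045 m and x of disc2 in the frame of right_in between -0.075 and 0.135 m and y of disc2 in the frame of right_in between -0.067 and 0.067 m and z of disc2 in the frame of right_in between -0.01 and 0.045 m and x of disc3 in the frame of right_in between -0.075 and 0.135 m and y of disc3 in the frame of right_in between -0.067 and 0.067 m and z of disc3 in the frame of right_in between -0.01 and 0.045 m and linear speed of each of strap1, strap2, strap3, disc1, disc2, disc3 below 0.05 m/s), for 0.2 s.
At the end, for the whole second after the job is handed in: the drawer is shut to within 8 mm, every strap is inside the left compartment and every disc inside the right one, below the drawer's rim, all at rest (value of joint unit_drawer0 below 0.008 m and x of strap1 in the frame of left_in between -0.075 and 0.135 m and y of strap1 in the frame of left_in between -0.067 and 0.067 m and z of strap1 in the frame of left_in between -0.01 and 0.045 m and x of strap2 in the frame of left_in between -0.075 and 0.135 m and y of strap2 in the frame of left_in between -0.067 and 0.067 m and z of strap2 in the frame of left_in between -0.01 and 0.045 m and x of strap3 in the frame of left_in between -0.075 and 0.135 m and y of strap3 in the frame of left_in between -0.067 and 0.067 m and z of strap3 in the frame of left_in between -0.01 and 0.045 m and x of disc1 in the frame of right_in between -0.075 and 0.135 m and y of disc1 in the frame of right_in between -0.067 and 0.067 m and z of disc1 in the frame of right_in between -0.01 and 0.045 m and x of disc2 in the frame of right_in between -0.075 and 0.135 m and y of disc2 in the frame of right_in between -0.067 and 0.067 m and z of disc2 in the frame of right_in between -0.01 and 0.045 m and x of disc3 in the frame of right_in between -0.075 and 0.135 m and y of disc3 in the frame of right_in between -0.067 and 0.067 m and z of disc3 in the frame of right_in between -0.01 and 0.045 m and linear speed of each of strap1, strap2, strap3, disc1, disc2, disc3 below 0.05 m/s); the robot touches nothing.
It fails at once if a bottle or the tape roll is pushed more than 4 cm or tipped over (distance of any of red_bottle, water_bottle, tape from where it was at the start of the episode above 0.04 m or angle between any of red_bottle, water_bottle, tape's own z axis and vertical above 0.5 rad).
Of strap1, strap2, strap3 only 2 to 3 are there at a start; the rules pass over those that are not, and their reading is None.
Of disc1, disc2, disc3 only 2 to 3 are there at a start; the rules pass over those that are not, and their reading is None.
At some moment in a run one of strap1, strap2, strap3, disc1, disc2, disc3 may be knocked a few centimetres aside while the robot is not near it.
Once in a run the grip may slacken for a moment while it holds something.
It also fails if it takes over 210 s, if anything falls off the work surface, if the arm or the gripper's body presses on something with over 40 N, if the wrist force passes 120 N, or if a joint passes its speed limit or range.

## Working session

There is one attempt and no reset: what is moved stays moved. The work goes in short steps, Python scripts to look and compute and a shell command to move; the robot and the scene stay as the last step left them, time stands still between calls to the robot, and variables do not carry over. Pictures are saved under pics/ and viewed, and the job is handed in when it is done.

```bash
mkdir -p pics; ls; python3 - <<'E'
from rig import manip, optics
import cv2
print(manip.get_state())
for n in ("scene","top"):
    print(n,optics.camera_model(n)); cv2.imwrite(f"pics/{n}0.png",optics.get_image(n))
E
```

```text
pics
{'clock': 0.0, 'qpos': array([ 1.00500337e+00,  2.76592049e-01,  1.50610814e+00,  1.04228698e-05,
        1.36069058e+00, -1.20975497e-01]), 'qd': array([-1.47888755e-03, -4.08633702e-04, -1.41243531e-03, -1.73950534e-04,
       -1.47801745e-03,  1.85868347e-05]), 'effort': array([ 2.27756132e-04, -4.16773510e+01, -2.45802319e+01, -2.04192356e-04,
        1.10724242e-02, -2.19519421e-05]), 'position': array([0.24713058, 0.5186159 , 0.23045134]), 'ee_rot': array([-3.07488287e-04,  2.20580635e-01,  9.75368328e-01, -8.44853082e-04]), 'contact_force': array([-0.91610189, -0.40195932,  0.40771398]), 'moment': array([-0.0517311 , -0.01686901, -0.01774931]), 'width': 0.08521131294566649}
scene {'fovy': 50.70274211533558, 'cx': 324.4918564750661, 'cy': 238.98751859158332, 'xyz': array([1.2052481 , 0.60166261, 0.79569235]), 'orientation': array([-0.1779359 ,  0.38274293,  0.8309279 , -0.36249896])}
top {'fovy': 46.50293316029272, 'cx': 319.7357778155484, 'cy': 232.14667863180676, 'xyz': array([0.38851678, 0.09309038, 1.24671758]), 'orientation': array([ 0.07183794, -0.70120375,  0.70670318, -0.06101826])}
```

View pics/scene0.png

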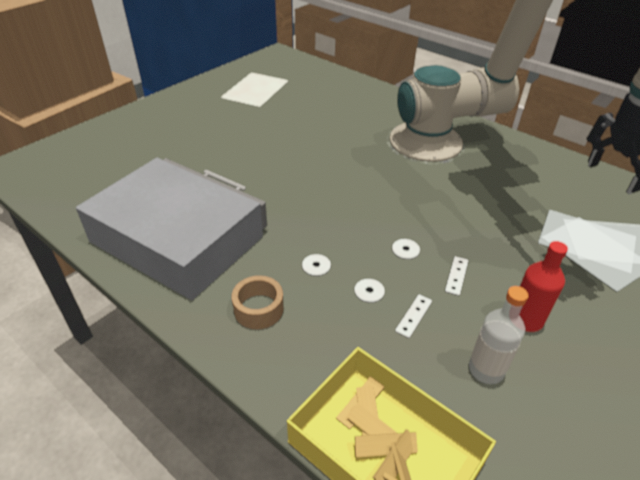

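View pics/top0.png

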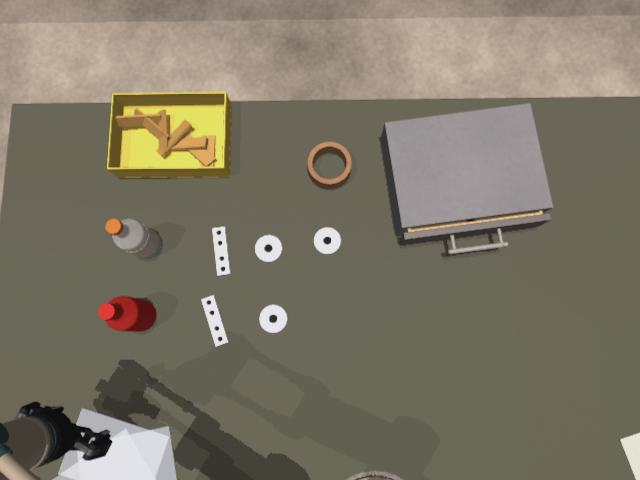

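The top view shows two straps at (221,251) and (214,321), and three discs at (268,248), (327,240) and (273,319). The cabinet's handle is at (478,247), the tape at (329,165), and the bottles are at about (135,238) and (130,314).

```bash
cat > h.py <<'E'
import numpy as np, cv2
from scipy.spatial.transform import Rotation as R
from rig import manip, optics
def cam(n):
    c=optics.camera_model(n); q=c["orientation"]
    f=240/np.tan(np.radians(c["fovy"])/2)
    return f,c["cx"],c["cy"],np.array(c["xyz"]),R.from_quat([q[1],q[2],q[3],q[0]]).as_matrix()
def p2w(n,uv,z):
    f,cx,cy,o,M=cam(n); uv=np.atleast_2d(uv).astype(float)
    d=np.c_[(uv[:,0]-cx)/f,(uv[:,1]-cy)/f,np.ones(len(uv))]@M.T
    return o+d*((z-o[2])/d[:,2])[:,None]
def w2p(n,P):
    f,cx,cy,o,M=cam(n); c=(np.atleast_2d(P)-o)@M
    return np.c_[c[:,0]/c[:,2]*f+cx,c[:,1]/c[:,2]*f+cy]
def parts(n,img,z=.006,thr=150):
    hsv=cv2.cvtColor(img,cv2.COLOR_BGR2HSV)
    m=((hsv[...,2]>thr)&(hsv[...,1]<50)).astype(np.uint8)
    cs,_=cv2.findContours(m,cv2.RETR_EXTERNAL,cv2.CHAIN_APPROX_NONE)
    out=[]
    for c in cs:
        if cv2.contourArea(c)<120: continue
        w=p2w(n,c[:,0],z)[:,:2]
        (x,y),(a,b),_=r=cv2.minAreaRect((w*1000).astype(np.float32))
        bx=cv2.boxPoints(r); e=[bx[1]-bx[0],bx[2]-bx[1]]; l=max(e,key=np.linalg.norm)
        cen=c[:,0].mean(0)
        out.append((cen.round(),round(float(x)),round(float(y)),round(max(a,b)),round(min(a,b)),round(float(np.degrees(np.arctan2(l[1],l[0]))%180),1)))
    return out
def st():
    s=manip.get_state(); q=s["ee_rot"]; M=R.from_quat([q[1],q[2],q[3],q[0]]).as_matrix()
    return s,M
def snap(n,name):
    im=optics.get_image(n); cv2.imwrite(f"pics/{name}.png",im); return im
def go(x,y,z,yaw=None):
    """deltas in tool axes (mm) to world TCP target; yaw=world angle (deg) of the jaw (tool y) axis"""
    s,M=st(); d=M.T@((np.array([x,y,z])-s["position"])*1000)
    cur=np.degrees(np.arctan2(M[1,1],M[0,1])); sp=None
    if yaw is not None:
        sp=-((yaw-cur+90)%180-90)   # tool z is down
        sp=np.radians(sp)
    print("delta",d.round(1),"spin",None if sp is None else round(sp,3),"yaw now",cur.round(1),"pos",s["position"].round(4),"tilt",M[:,2].round(3),"q6",s["qpos"][5].round(2),"w",round(s["width"],4),"F",s["contact_force"].round(1),"t",s["clock"])
E
python3 - <<'E'
from h import *
for n in("top","scene"):
    im=cv2.imread(f"pics/{n}0.png")
    for p in parts(n,im): print(n,p)
print("top cab corners z.1",p2w("top",[[384,122],[529,105],[550,205],[403,229]],.1).round(3))
print("handle",p2w("top",[[449,251],[507,244],[478,247]],.0675).round(3))
print("scene cab top",p2w("scene",[[161,162],[80,211],[187,256],[265,203]],.1).round(3))
print("handle scene",p2w("scene",[[206,172],[243,187]],.0675).round(3))
print("tape",p2w("top",[[329,165]],.048).round(3),"bottles", p2w("top",[[106,312]],.2).round(3),p2w("top",[[114,226]],.21).round(3))
go(.4,.0,.2,0)
E
```

```text
top (array([633., 454.]), 147, -531, 94, 39, 173.6)
top (array([113., 451.]), 173, 545, 259, 143, 89.9)
top (array([273., 318.]), 433, 216, 60, 59, 134.9)
top (array([214., 320.]), 430, 346, 111, 30, 18.9)
top (array([268., 248.]), 590, 228, 59, 59, 179.5)
top (array([478., 245.]), 602, -241, 132, 39, 97.0)
top (array([327., 240.]), 607, 95, 60, 59, 179.5)
top (array([220., 250.]), 585, 336, 111, 30, 7.8)
top (array([128., 235.]), 623, 546, 67, 58, 144.3)
top (array([469., 167.]), 782, -230, 342, 250, 97.3)
top (array([313.,  28.]), 1130, 120, 68, 51, 95.7)
top (array([279.,  60.]), 1030, 103, 1550, 534, 95.8)
scene (array([505., 326.]), 494, 483, 74, 74, 98.7)
scene (array([413., 315.]), 587, 333, 115, 34, 8.0)
scene (array([369., 290.]), 591, 226, 64, 64, 41.0)
scene (array([ 88., 298.]), 989, -202, 147, 57, 87.4)
scene (array([457., 275.]), 432, 344, 116, 33, 19.0)
scene (array([316., 264.]), 607, 93, 68, 62, 41.2)
scene (array([406., 248.]), 434, 214, 66, 64, 41.1)
scene (array([ 52., 381.]), 1132, -177, 798, 199, 81.1)
scene (array([594., 243.]), 141, 526, 260, 216, 15.3)
scene 
[... 387 characters left out ...]
ay([409.,  24.]), -773, -601, 871, 31, 89.7)
scene (array([117.,  38.]), 143, -1378, 946, 120, 62.8)
top cab corners z.1 [[ 0.849 -0.031  0.1  ]
 [ 0.884 -0.346  0.1  ]
 [ 0.66  -0.373  0.1  ]
 [ 0.612 -0.064  0.1  ]]
handle [[ 0.57  -0.164  0.067]
 [ 0.584 -0.288  0.067]
 [ 0.578 -0.226  0.067]]
scene cab top [[ 0.663 -0.355  0.1  ]
 [ 0.89  -0.331  0.1  ]
 [ 0.828 -0.05   0.1  ]
 [ 0.61  -0.054  0.1  ]]
handle scene [[ 0.591 -0.281  0.068]
 [ 0.573 -0.168  0.068]]
tape [[0.769 0.089 0.048]] bottles [[0.44  0.509 0.2  ]] [[0.602 0.5   0.21 ]]
delta [-361.2 -402.3   31.1] spin 1.126 yaw now 64.5 pos [0.2471 0.5186 0.2305] tilt [-0.001 -0.001 -1.   ] q6 -0.12 w 0.0855 F [-0.1  0.2  0.7] t 0.1
```

```bash
python3 - <<'E'
from h import *
go(.577,-.226,.2,7)
E
```

```text
delta [-618.2 -530.2   31.3] spin 1.004 yaw now 64.5 pos [0.2471 0.5186 0.2305] tilt [-0.001 -0.001 -1.   ] q6 -0.12 w 0.0855 F [-0.1  0.2  0.7] t 0.1
```

```bash
python3 -m pendant '[{"gripper":30,"delta_pos":[-618,-530,31],"spin":1.004},{"gripper":30,"delta_pos":[-618,-530,31],"spin":1.004},{"gripper":30,"delta_pos":[-618,-530,31],"spin":1.004},{"gripper":30,"delta_pos":[-618,-530,31],"spin":1.004},{"gripper":30,"delta_pos":[-618,-530,31],"spin":1.004},{"gripper":30,"delta_pos":[-618,-530,31],"spin":1.004},{"gripper":30,"delta_pos":[-618,-530,31],"spin":1.004},{"gripper":30,"delta_pos":[-618,-530,31],"spin":1.004},{"gripper":30,"delta_pos":[-618,-530,31],"spin":1.004},{"gripper":30,"delta_pos":[-618,-530,31],"spin":1.004},{"gripper":30,"delta_pos":[-618,-530,31],"spin":1.004},{"gripper":30,"delta_pos":[-618,-530,31],"spin":1.004},{"gripper":30,"delta_pos":[-618,-530,31],"spin":1.004},{"gripper":30,"delta_pos":[-618,-530,31],"spin":1.004},{"gripper":30,"delta_pos":[-618,-530,31],"spin":1.004},{"gripper":30,"delta_pos":[-618,-530,31],"spin":1.004},{"gripper":30,"delta_pos":[-618,-530,31],"spin":1.004},{"gripper":30,"delta_pos":[-618,-530,31],"spin":1.004},{"gripper":30,"delta_pos":[-618,-530,31],"spin":1.004},{"gripper":30,"delta_pos":[-618,-530,31],"spin":1.004}]' 60; python3 - <<'E'
from h import *
go(.577,-.226,.046,7)
snap("top","top1"); im=snap("scene","scene1")
print(p2w("scene",[[206,172],[243,187]],.0675).round(3))
E
```

```text
clock: 2.1
position: [0.5764, -0.2232, 0.2004]
ee_rot: [-0.001, 0.662, 0.749, 0.0]
contact_force: [1.7, 0.7, -0.5]
width: 0.0301
delta [ -3.    0.3 154.4] spin 0.001 yaw now 7.1 pos [ 0.5764 -0.2232  0.2004] tilt [-0.001  0.001 -1.   ] q6 -0.61 w 0.0301 F [ 1.7  0.7 -0.5] t 2.1
[[ 0.591 -0.281  0.068]
 [ 0.573 -0.168  0.068]]
```

View pics/scene1.png

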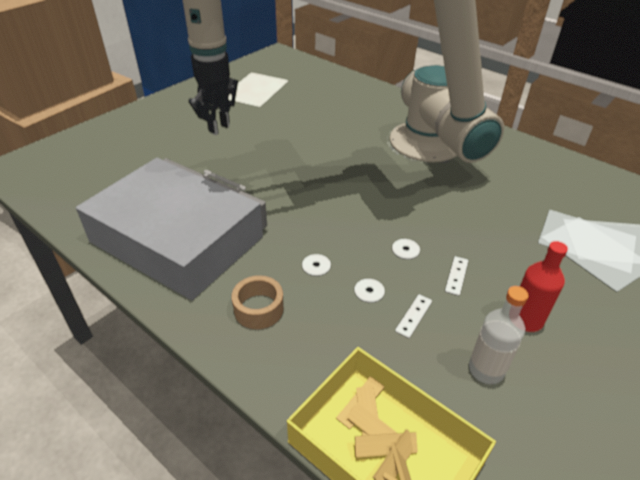

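The gripper is hovering over the handle at (215,125), and nothing else has moved. Descending so the fingers straddle the bar, then closing.

```bash
python3 -m pendant '[{"gripper":30,"delta_pos":[-3,2,50],"spin":0},{"gripper":30,"delta_pos":[-3,2,90],"spin":0},{"gripper":30,"delta_pos":[-3,2,120],"spin":0},{"gripper":30,"delta_pos":[-3,2,140],"spin":0},{"gripper":30,"delta_pos":[-3,2,154],"spin":0},{"gripper":30,"delta_pos":[-3,2,154],"spin":0},{"gripper":5,"delta_pos":[-3,2,154],"spin":0},{"gripper":5,"delta_pos":[-3,2,154],"spin":0},{"gripper":5,"delta_pos":[-3,2,154],"spin":0},{"gripper":5,"delta_pos":[-3,2,154],"spin":0},{"gripper":5,"delta_pos":[-3,2,154],"spin":0}]' 40
```

```text
clock: 3.3
position: [0.5801, -0.2276, 0.0472]
ee_rot: [0.0, 0.663, 0.749, 0.001]
contact_force: [0.5, 3.4, 5.2]
width: 0.0094
```

```bash
python3 -m pendant '[{"gripper":5,"delta_pos":[0,-10,0],"spin":0},{"gripper":5,"delta_pos":[0,-25,0],"spin":0},{"gripper":5,"delta_pos":[0,-40,0],"spin":0},{"gripper":5,"delta_pos":[0,-60,0],"spin":0},{"gripper":5,"delta_pos":[0,-80,0],"spin":0},{"gripper":5,"delta_pos":[0,-100,0],"spin":0},{"gripper":5,"delta_pos":[0,-120,0],"spin":0},{"gripper":5,"delta_pos":[0,-135,0],"spin":0},{"gripper":5,"delta_pos":[0,-145,0],"spin":0},{"gripper":5,"delta_pos":[0,-152,0],"spin":0},{"gripper":5,"delta_pos":[0,-156,0],"spin":0},{"gripper":5,"delta_pos":[0,-160,0],"spin":0},{"gripper":5,"delta_pos":[0,-160,0],"spin":0}]'; python3 - <<'E'
from h import *
go(.577,-.226,.046,7)
snap("top","top2")
E
```

```text
clock: 4.6
position: [0.4206, -0.2481, 0.0471]
ee_rot: [0.001, 0.663, 0.749, -0.0]
contact_force: [-0.9, 0.3, 7.2]
width: 0.0094
delta [  3.  157.9   1.2] spin -0.0 yaw now 7.0 pos [ 0.4206 -0.2481  0.0471] tilt [ 0.001 -0.001 -1.   ] q6 -0.8 w 0.0094 F [-0.9  0.3  7.2] t 4.6
```

View pics/top2.png

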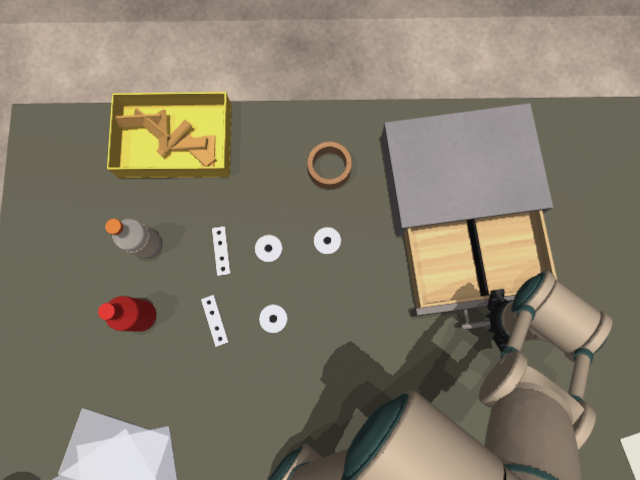

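The drawer is out: its front is at about row 305 and the interior shows at (410–550, 215–305). Releasing the handle, then rising.

```bash
python3 -m pendant '[{"gripper":30,"delta_pos":[0,0,0],"spin":0},{"gripper":30,"delta_pos":[0,0,0],"spin":0},{"gripper":30,"delta_pos":[0,0,0],"spin":0},{"gripper":30,"delta_pos":[0,0,-50],"spin":0},{"gripper":30,"delta_pos":[0,0,-100],"spin":0},{"gripper":30,"delta_pos":[0,0,-110],"spin":0}]' 60; python3 - <<'E'
from h import *
go(.607,.0945,.07,7)
E
```

```text
clock: 5.25
position: [0.4237, -0.2497, 0.1613]
ee_rot: [0.005, 0.663, 0.749, 0.0]
contact_force: [0.0, 0.4, -0.4]
width: 0.0302
delta [320.  223.3  90.6] spin -0.0 yaw now 7.0 pos [ 0.4237 -0.2497  0.1613] tilt [ 0.008 -0.006 -1.   ] q6 -0.8 w 0.0302 F [ 0.   0.4 -0.4] t 5.25
```

```bash
python3 -m pendant '[{"gripper":78,"delta_pos":[320,223,0],"spin":1.571},{"gripper":78,"delta_pos":[320,223,0],"spin":1.571},{"gripper":78,"delta_pos":[320,223,0],"spin":1.571},{"gripper":78,"delta_pos":[320,223,0],"spin":1.571},{"gripper":78,"delta_pos":[320,223,0],"spin":1.571},{"gripper":78,"delta_pos":[320,223,0],"spin":1.571},{"gripper":78,"delta_pos":[320,223,0],"spin":1.571},{"gripper":78,"delta_pos":[320,223,0],"spin":1.571},{"gripper":78,"delta_pos":[320,223,60],"spin":1.571},{"gripper":78,"delta_pos":[320,223,90],"spin":1.571},{"gripper":78,"delta_pos":[320,223,90],"spin":1.571},{"gripper":78,"delta_pos":[320,223,90],"spin":1.571},{"gripper":78,"delta_pos":[320,223,90],"spin":1.571}]'; python3 - <<'E'
from h import *
im=snap("top","top3"); sc=snap("scene","scene3")
for n,i in(("top",im),("scene",sc)):
    for p in parts(n,i): 
        if p[3]<130 and p[0][1]>150: print(n,p)
go(.607,.0945,.002,-83)
E
```

```text
clock: 6.55
position: [0.6024, 0.0975, 0.0647]
ee_rot: [0.0, 0.998, 0.061, -0.001]
contact_force: [-0.8, -0.1, 0.2]
width: 0.078
top (array([633., 454.]), 147, -531, 94, 39, 173.6)
top (array([273., 318.]), 433, 216, 60, 59, 135.2)
top (array([214., 320.]), 430, 346, 111, 30, 18.9)
top (array([268., 248.]), 590, 228, 59, 59, 179.5)
top (array([126., 240.]), 609, 549, 61, 32, 99.1)
top (array([220., 251.]), 585, 336, 111, 29, 7.9)
scene (array([505., 326.]), 494, 483, 76, 75, 11.1)
scene (array([414., 315.]), 587, 334, 116, 34, 7.9)
scene (array([369., 290.]), 591, 226, 64, 64, 41.0)
scene (array([457., 275.]), 432, 344, 117, 33, 19.2)
scene (array([406., 248.]), 434, 214, 66, 65, 41.1)
delta [ 3.7  3.2 63.8] spin 0.001 yaw now -83.0 pos [0.603  0.0973 0.0658] tilt [-0.001 -0.    -1.   ] q6 1.49 w 0.0782 F [0.3 0.4 0.7] t 6.65
```

View pics/scene3.png

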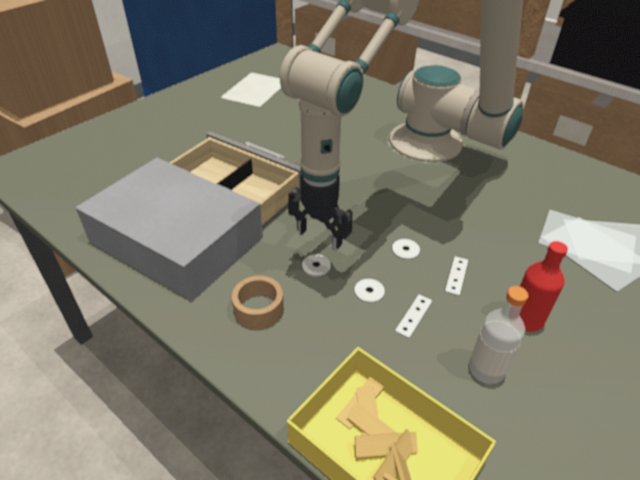

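View pics/top3.png

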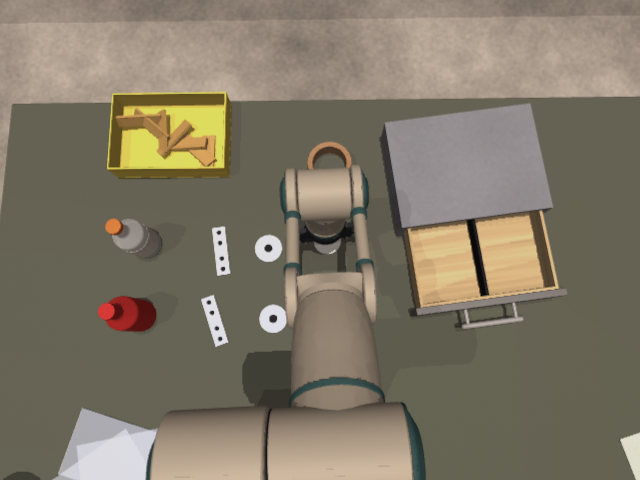

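```bash
python3 - <<'E'
from h import *
im=cv2.imread("pics/top3.png"); c=im[200:340,385:575]; cv2.imwrite("pics/drw.png",cv2.resize(c,None,fx=4,fy=4,interpolation=cv2.INTER_CUBIC))
E
```

```text
(no output)
```

View pics/drw.png

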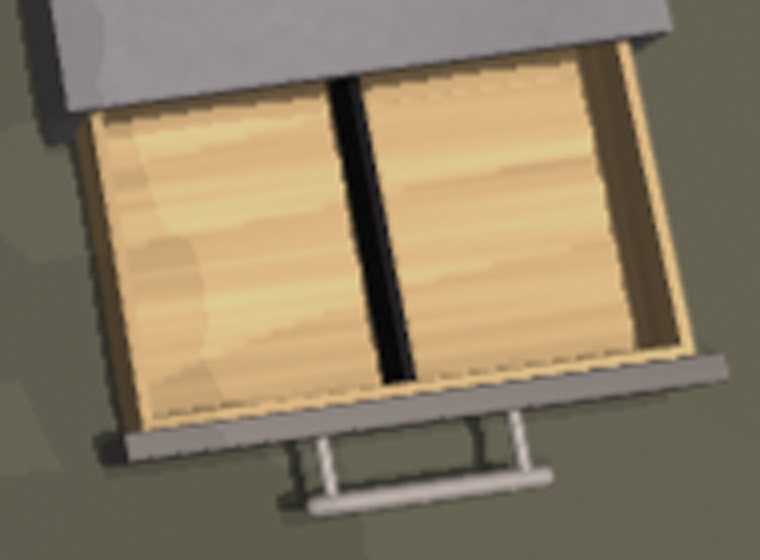

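```bash
python3 -m pendant '[{"gripper":78,"delta_pos":[4,3,30],"spin":0},{"gripper":78,"delta_pos":[4,3,55],"spin":0},{"gripper":78,"delta_pos":[4,3,64],"spin":0},{"gripper":78,"delta_pos":[4,3,67],"spin":0},{"gripper":78,"delta_pos":[4,3,67],"spin":0}]'
```

```text
clock: 7.15
position: [0.6079, 0.0948, -0.0003]
ee_rot: [-0.0, 0.998, 0.061, 0.0]
contact_force: [-0.2, 0.0, 0.2]
width: 0.0783
```

```bash
python3 -m pendant '[{"gripper":78,"delta_pos":[-1,0,4],"spin":0},{"gripper":60,"delta_pos":[-1,0,4],"spin":0},{"gripper":45,"delta_pos":[-1,0,4],"spin":0},{"gripper":45,"delta_pos":[-1,0,4],"spin":0},{"gripper":45,"delta_pos":[-1,0,4],"spin":0},{"gripper":45,"delta_pos":[-1,0,4],"spin":0}]' 60;  python3 - <<'E'
from h import *
A=p2w("top",[[422.5,305],[555,286]],.078); print(A.round(3))
print("div front",p2w("top",[[484.5,295]],.067).round(3))
print("handle",p2w("top",[[385+430/4,200+490/4]],.0675).round(3))
print("floor back-right/front-right",p2w("top",[[385+635/4,200+348/4],[385+582/4,200+65/4]],.022).round(3))
E
```

```text
clock: 7.75
position: [0.6069, 0.0947, -0.0031]
ee_rot: [0.0, 0.998, 0.061, 0.001]
contact_force: [-2.1, 0.3, 5.3]
width: 0.0587
[[ 0.455 -0.102  0.078]
 [ 0.493 -0.378  0.078]]
div front [[ 0.476 -0.234  0.067]]
handle [[ 0.419 -0.247  0.067]]
floor back-right/front-right [[ 0.496 -0.376  0.022]
 [ 0.654 -0.359  0.022]]
```

```bash
python3 -m pendant '[{"gripper":45,"delta_pos":[0,0,-20],"spin":0},{"gripper":45,"delta_pos":[0,0,-70],"spin":0},{"gripper":45,"delta_pos":[0,0,-120],"spin":0},{"gripper":45,"delta_pos":[0,0,-150],"spin":0},{"gripper":45,"delta_pos":[0,0,-150],"spin":0},{"gripper":45,"delta_pos":[0,0,-150],"spin":0}]';  python3 - <<'E'
from h import *
snap("scene","scene4")
go(.521,-.305,.148,-82.8)
E
```

```text
clock: 8.35
position: [0.6065, 0.0947, 0.1461]
ee_rot: [-0.0, 0.998, 0.061, 0.001]
contact_force: [-0.0, -0.3, -2.0]
width: 0.0585
delta [-132.5  386.4   -3.3] spin -0.004 yaw now -83.0 pos [0.6055 0.0946 0.1446] tilt [-0.002 -0.    -1.   ] q6 1.49 w 0.0584 F [-0.1  0.6 -2.1] t 8.4
```

View pics/scene4.png

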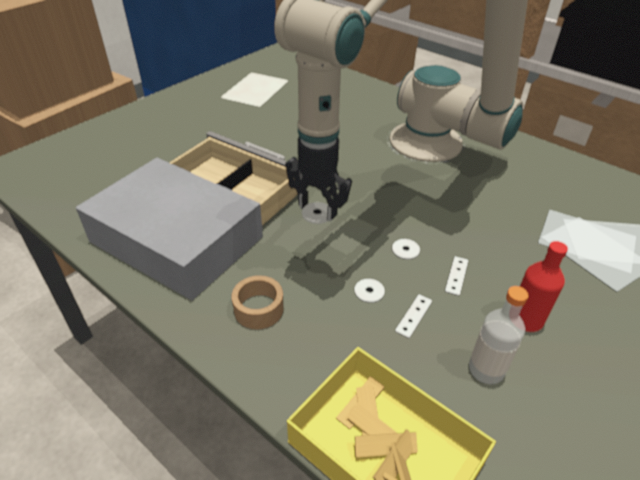

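The disc is held at (317,210). Carrying it to the right compartment.

```bash
python3 -m pendant '[{"gripper":45,"delta_pos":[-133,386,0],"spin":0},{"gripper":45,"delta_pos":[-133,386,0],"spin":0},{"gripper":45,"delta_pos":[-133,386,0],"spin":0},{"gripper":45,"delta_pos":[-133,386,0],"spin":0},{"gripper":45,"delta_pos":[-133,386,0],"spin":0},{"gripper":45,"delta_pos":[-133,386,0],"spin":0},{"gripper":45,"delta_pos":[-133,386,0],"spin":0},{"gripper":45,"delta_pos":[-133,386,0],"spin":0},{"gripper":45,"delta_pos":[-133,386,0],"spin":0},{"gripper":45,"delta_pos":[-133,386,0],"spin":0},{"gripper":45,"delta_pos":[-133,386,0],"spin":0},{"gripper":45,"delta_pos":[-133,386,0],"spin":0}]';  python3 - <<'E'
from h import *
go(.521,-.305,.03,-82.8)
snap("scene","scene5")
E
```

```text
clock: 9.6
position: [0.5214, -0.3025, 0.1445]
ee_rot: [-0.001, 0.998, 0.062, -0.001]
contact_force: [0.8, 0.2, -0.8]
width: 0.0585
delta [ -0.6   2.7 114.5] spin -0.002 yaw now -82.9 pos [ 0.5214 -0.3025  0.1445] tilt [-0.001  0.002 -1.   ] q6 0.81 w 0.0585 F [ 0.8  0.2 -0.8] t 9.6
```

View pics/scene5.png

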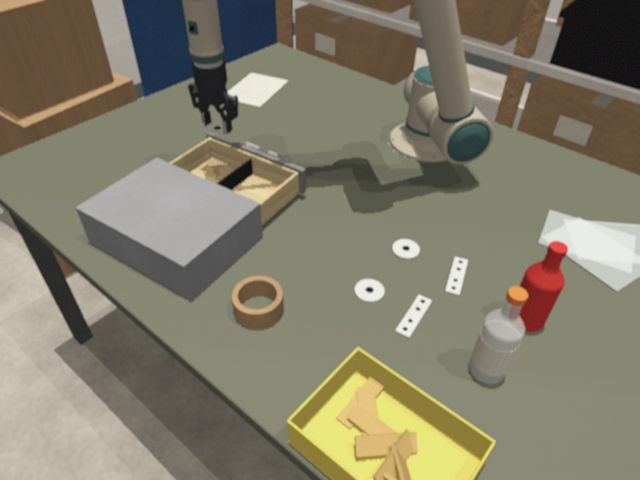

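```bash
python3 -m pendant '[{"gripper":45,"delta_pos":[-1,3,40],"spin":0},{"gripper":45,"delta_pos":[-1,3,75],"spin":0},{"gripper":45,"delta_pos":[-1,3,100],"spin":0},{"gripper":45,"delta_pos":[-1,3,114],"spin":0},{"gripper":45,"delta_pos":[-1,3,114],"spin":0},{"gripper":70,"delta_pos":[-1,3,114],"spin":0},{"gripper":70,"delta_pos":[-1,3,114],"spin":0},{"gripper":70,"delta_pos":[-1,3,114],"spin":0},{"gripper":70,"delta_pos":[-1,3,60],"spin":0},{"gripper":70,"delta_pos":[-1,3,10],"spin":0},{"gripper":70,"delta_pos":[-1,3,-5],"spin":0},{"gripper":70,"delta_pos":[-1,3,-5],"spin":0}]'; python3 - <<'E'
from h import *
go(.590,.2275,.148,-82.8)
E
```

```text
clock: 10.85
position: [0.5232, -0.3095, 0.1556]
ee_rot: [0.003, 0.998, 0.061, 0.004]
contact_force: [0.2, -0.6, -0.1]
width: 0.0701
delta [ 131.5 -524.9    4.8] spin -0.004 yaw now -83.0 pos [ 0.5232 -0.3095  0.1556] tilt [ 0.008 -0.006 -1.   ] q6 0.8 w 0.0701 F [ 0.2 -0.6 -0.1] t 10.85
```

```bash
python3 -m pendant '[{"gripper":78,"delta_pos":[134,-521,0],"spin":0},{"gripper":78,"delta_pos":[134,-521,0],"spin":0},{"gripper":78,"delta_pos":[134,-521,0],"spin":0},{"gripper":78,"delta_pos":[134,-521,0],"spin":0},{"gripper":78,"delta_pos":[134,-521,0],"spin":0},{"gripper":78,"delta_pos":[134,-521,0],"spin":0},{"gripper":78,"delta_pos":[134,-521,0],"spin":0},{"gripper":78,"delta_pos":[134,-521,0],"spin":0},{"gripper":78,"delta_pos":[134,-521,0],"spin":0},{"gripper":78,"delta_pos":[134,-521,0],"spin":0},{"gripper":78,"delta_pos":[134,-521,0],"spin":0},{"gripper":78,"delta_pos":[134,-521,40],"spin":0},{"gripper":78,"delta_pos":[134,-521,80],"spin":0},{"gripper":78,"delta_pos":[134,-521,80],"spin":0},{"gripper":78,"delta_pos":[134,-521,80],"spin":0}]'; cat >> h.py <<'E'
def look(k):
    im=snap("top","top"+k); sc=snap("scene","scene"+k)
    for n,i in(("top",im),("scene",sc)):
        for p in parts(n,i):
            if 40<p[3]<130 and 20<p[4]<75 and .3<p[1]/1000<.7: print(n,p)
E
python3 - <<'E'
from h import *
look("6")
go(.590,.2275,-.004,-83)
E
```

```text
clock: 12.35
position: [0.5897, 0.2254, 0.0695]
ee_rot: [0.0, 0.998, 0.061, -0.001]
contact_force: [0.4, 0.3, 0.8]
width: 0.0781
top (array([511., 276.]), 523, -312, 62, 60, 89.5)
top (array([127., 239.]), 611, 549, 62, 38, 106.7)
scene (array([414., 315.]), 587, 334, 116, 34, 7.7)
scene (array([373., 286.]), 578, 228, 64, 38, 76.7)
scene (array([457., 275.]), 432, 343, 118, 34, 19.0)
scene (array([222., 169.]), 502, -335, 70, 65, 2.5)
delta [-2.  -2.  76.1] spin -0.001 yaw now -83.1 pos [0.5919 0.2257 0.0721] tilt [ 0.003  0.001 -1.   ] q6 1.7 w 0.0779 F [ 0.2 -0.   0.1] t 12.45
```

View pics/top6.png

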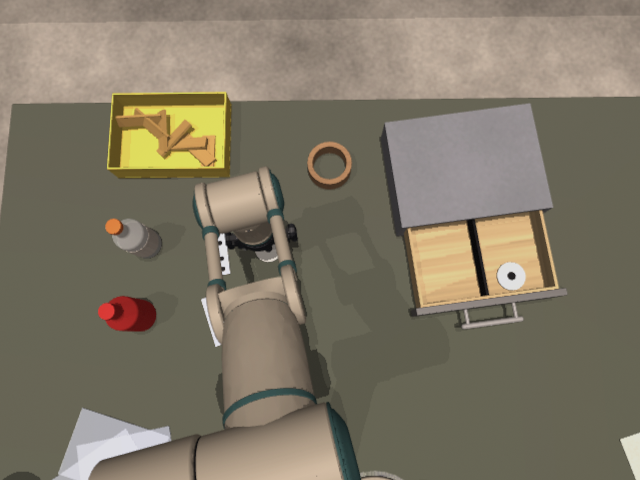

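View pics/scene6.png

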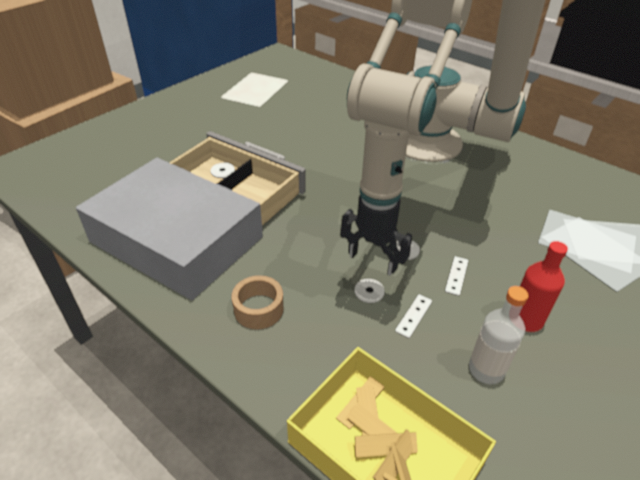

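The first disc lies in the right compartment at (511,276), and the next one, (369,290) in the scene view, hasn't moved. Picking it up.

```bash
python3 -m pendant '[{"gripper":78,"delta_pos":[-1,-2,40],"spin":0},{"gripper":78,"delta_pos":[-1,-2,65],"spin":0},{"gripper":78,"delta_pos":[-1,-2,74],"spin":0},{"gripper":78,"delta_pos":[-1,-2,74],"spin":0},{"gripper":60,"delta_pos":[-1,-2,74],"spin":0},{"gripper":45,"delta_pos":[-1,-2,74],"spin":0},{"gripper":45,"delta_pos":[-1,-2,74],"spin":0},{"gripper":45,"delta_pos":[-1,-2,74],"spin":0},{"gripper":45,"delta_pos":[-1,-2,74],"spin":0},{"gripper":45,"delta_pos":[-1,-2,50],"spin":0},{"gripper":45,"delta_pos":[-1,-2,0],"spin":0},{"gripper":45,"delta_pos":[-1,-2,-50],"spin":0},{"gripper":45,"delta_pos":[-1,-2,-75],"spin":0},{"gripper":45,"delta_pos":[-1,-2,-75],"spin":0},{"gripper":45,"delta_pos":[-1,-2,-75],"spin":0}]' 70; python3 - <<'E'
from h import *
go(.585,-.298,.148,-83)
E
```

```text
clock: 13.95
position: [0.5896, 0.2277, 0.147]
ee_rot: [-0.0, 0.998, 0.061, 0.001]
contact_force: [-0.8, -0.5, -1.6]
width: 0.0567
delta [-68.4 521.2  -1.5] spin -0.0 yaw now -83.0 pos [0.5896 0.2277 0.147 ] tilt [ 0.003  0.001 -1.   ] q6 1.71 w 0.0567 F [-0.8 -0.5 -1.6] t 13.95
```

```bash
python3 -m pendant '[{"gripper":45,"delta_pos":[-68,521,0],"spin":0},{"gripper":45,"delta_pos":[-68,521,0],"spin":0},{"gripper":45,"delta_pos":[-68,521,0],"spin":0},{"gripper":45,"delta_pos":[-68,521,0],"spin":0},{"gripper":45,"delta_pos":[-68,521,0],"spin":0},{"gripper":45,"delta_pos":[-68,521,0],"spin":0},{"gripper":45,"delta_pos":[-68,521,0],"spin":0},{"gripper":45,"delta_pos":[-68,521,0],"spin":0},{"gripper":45,"delta_pos":[-68,521,0],"spin":0},{"gripper":45,"delta_pos":[-68,521,0],"spin":0},{"gripper":45,"delta_pos":[-68,521,0],"spin":0},{"gripper":45,"delta_pos":[-68,521,0],"spin":0},{"gripper":45,"delta_pos":[-68,521,0],"spin":0},{"gripper":45,"delta_pos":[-68,521,0],"spin":0}]';  python3 - <<'E'
from h import *
go(.585,-.298,.034,-82.8)
snap("scene","scene7")
E
```

```text
clock: 15.35
position: [0.5844, -0.2962, 0.1441]
ee_rot: [-0.001, 0.998, 0.061, -0.001]
contact_force: [0.1, 0.6, -0.8]
width: 0.0566
delta [  0.5   2.2 110.1] spin -0.003 yaw now -83.0 pos [ 0.5844 -0.2962  0.1441] tilt [-0.002  0.002 -1.   ] q6 0.87 w 0.0566 F [ 0.1  0.6 -0.8] t 15.35
```

View pics/scene7.png

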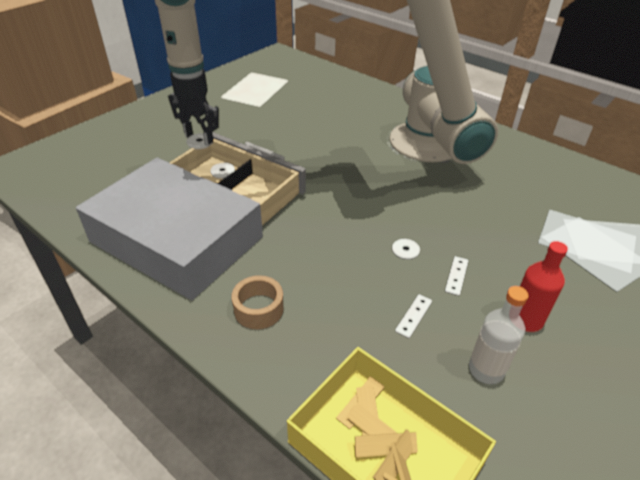

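```bash
python3 -m pendant '[{"gripper":45,"delta_pos":[2,2,40],"spin":0},{"gripper":45,"delta_pos":[2,2,75],"spin":0},{"gripper":45,"delta_pos":[2,2,98],"spin":0},{"gripper":45,"delta_pos":[2,2,109],"spin":0},{"gripper":45,"delta_pos":[2,2,109],"spin":0},{"gripper":70,"delta_pos":[2,2,109],"spin":0},{"gripper":70,"delta_pos":[2,2,109],"spin":0},{"gripper":70,"delta_pos":[2,2,109],"spin":0},{"gripper":70,"delta_pos":[2,2,60],"spin":0},{"gripper":70,"delta_pos":[2,2,10],"spin":0},{"gripper":70,"delta_pos":[2,2,-5],"spin":0},{"gripper":70,"delta_pos":[2,2,-5],"spin":0},{"gripper":70,"delta_pos":[2,2,-5],"spin":0}]'; python3 - <<'E'
from h import *
look("8")
go(.4335,.215,.148,-83)
E
```

```text
clock: 16.7
position: [0.5869, -0.2994, 0.1504]
ee_rot: [0.0, 0.998, 0.061, 0.0]
contact_force: [0.3, 0.2, -1.2]
width: 0.0701
top (array([273., 318.]), 433, 216, 60, 59, 134.9)
top (array([214., 320.]), 430, 346, 111, 30, 18.9)
top (array([511., 277.]), 523, -309, 61, 49, 151.5)
top (array([220., 250.]), 585, 336, 111, 30, 7.8)
top (array([128., 235.]), 622, 546, 66, 55, 139.2)
scene (array([414., 315.]), 587, 334, 116, 34, 8.0)
scene (array([457., 275.]), 432, 343, 118, 33, 19.0)
scene (array([406., 248.]), 434, 214, 66, 65, 41.1)
delta [ -89.1 -528.6    1.9] spin -0.0 yaw now -83.0 pos [ 0.5861 -0.2989  0.1484] tilt [-0.003  0.002 -1.   ] q6 0.87 w 0.0702 F [ 0.3  0.1 -0.1] t 16.8
```

View pics/top8.png

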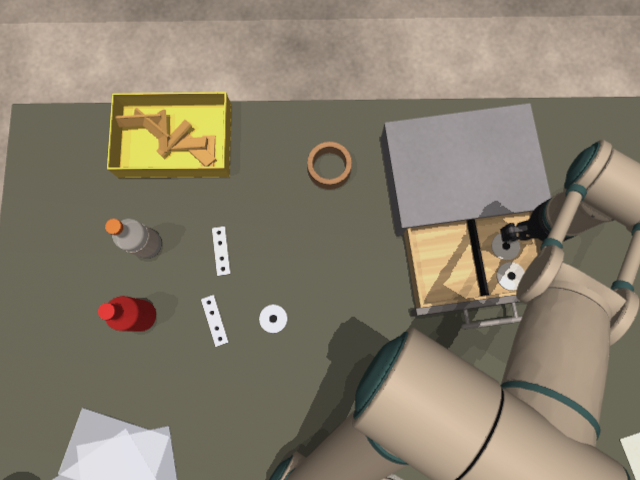

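Both discs lie in the right compartment at (506,245) and (511,276). The third is still at (273,319).

```bash
python3 -m pendant '[{"gripper":78,"delta_pos":[-89,-529,0],"spin":0},{"gripper":78,"delta_pos":[-89,-529,0],"spin":0},{"gripper":78,"delta_pos":[-89,-529,0],"spin":0},{"gripper":78,"delta_pos":[-89,-529,0],"spin":0},{"gripper":78,"delta_pos":[-89,-529,0],"spin":0},{"gripper":78,"delta_pos":[-89,-529,0],"spin":0},{"gripper":78,"delta_pos":[-89,-529,0],"spin":0},{"gripper":78,"delta_pos":[-89,-529,0],"spin":0},{"gripper":78,"delta_pos":[-89,-529,0],"spin":0},{"gripper":78,"delta_pos":[-89,-529,0],"spin":0},{"gripper":78,"delta_pos":[-89,-529,0],"spin":0},{"gripper":78,"delta_pos":[-89,-529,40],"spin":0},{"gripper":78,"delta_pos":[-89,-529,80],"spin":0},{"gripper":78,"delta_pos":[-89,-529,80],"spin":0},{"gripper":78,"delta_pos":[-89,-529,80],"spin":0},{"gripper":78,"delta_pos":[-89,-529,80],"spin":0}]'; python3 - <<'E'
from h import *
look("9")
go(.4335,.215,-.004,-83)
E
```

```text
clock: 18.4
position: [0.4359, 0.2148, 0.0714]
ee_rot: [-0.0, 0.998, 0.061, 0.001]
contact_force: [0.1, 0.1, -0.2]
width: 0.0781
top (array([511., 276.]), 523, -312, 62, 60, 89.5)
top (array([505., 246.]), 590, -304, 62, 60, 176.4)
top (array([128., 239.]), 613, 546, 65, 40, 110.4)
top (array([220., 251.]), 585, 336, 111, 29, 7.9)
scene (array([414., 315.]), 587, 334, 116, 34, 7.7)
scene (array([457., 275.]), 432, 343, 118, 33, 19.0)
scene (array([408., 244.]), 419, 211, 58, 34, 92.4)
delta [-2.9 -0.5 75.9] spin -0.001 yaw now -83.1 pos [0.4362 0.2148 0.0719] tilt [ 0.003  0.001 -1.   ] q6 1.76 w 0.0777 F [ 0.5 -0.6  1.3] t 18.5
```

View pics/scene9.png

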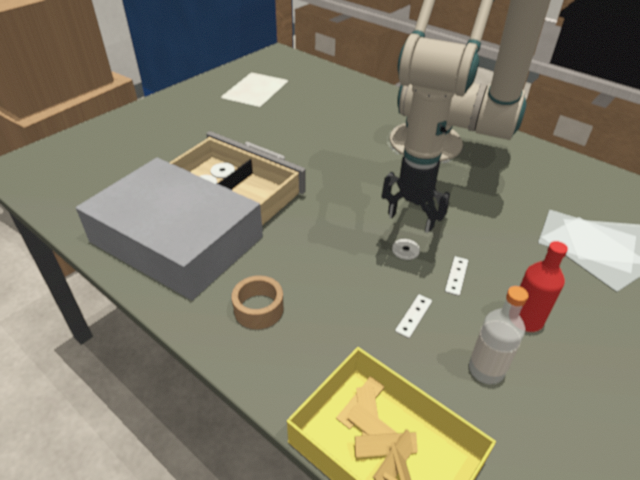

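The third disc hasn't moved and sits below the gripper at (406,248). Picking it up.

```bash
python3 -m pendant '[{"gripper":78,"delta_pos":[-2,0,40],"spin":0},{"gripper":78,"delta_pos":[-2,0,65],"spin":0},{"gripper":78,"delta_pos":[-2,0,74],"spin":0},{"gripper":78,"delta_pos":[-2,0,74],"spin":0},{"gripper":60,"delta_pos":[-2,0,74],"spin":0},{"gripper":45,"delta_pos":[-2,0,74],"spin":0},{"gripper":45,"delta_pos":[-2,0,74],"spin":0},{"gripper":45,"delta_pos":[-2,0,74],"spin":0},{"gripper":45,"delta_pos":[-2,0,74],"spin":0},{"gripper":45,"delta_pos":[-2,0,50],"spin":0},{"gripper":45,"delta_pos":[-2,0,0],"spin":0},{"gripper":45,"delta_pos":[-2,0,-50],"spin":0},{"gripper":45,"delta_pos":[-2,0,-75],"spin":0},{"gripper":45,"delta_pos":[-2,0,-75],"spin":0},{"gripper":45,"delta_pos":[-2,0,-75],"spin":0}]' 70; python3 - <<'E'
from h import *
go(.552,-.301,.148,-83)
E
```

```text
clock: 20.0
position: [0.4329, 0.2145, 0.1464]
ee_rot: [-0.0, 0.998, 0.061, 0.001]
contact_force: [0.3, -0.1, -1.4]
width: 0.0568
delta [ 55.6 526.2  -1.7] spin -0.0 yaw now -83.0 pos [0.4329 0.2145 0.1464] tilt [ 0.003  0.001 -1.   ] q6 1.76 w 0.0568 F [ 0.3 -0.1 -1.4] t 20.0
```

```bash
python3 -m pendant '[{"gripper":45,"delta_pos":[56,528,0],"spin":0},{"gripper":45,"delta_pos":[56,528,0],"spin":0},{"gripper":45,"delta_pos":[56,528,0],"spin":0},{"gripper":45,"delta_pos":[56,528,0],"spin":0},{"gripper":45,"delta_pos":[56,528,0],"spin":0},{"gripper":45,"delta_pos":[56,528,0],"spin":0},{"gripper":45,"delta_pos":[56,528,0],"spin":0},{"gripper":45,"delta_pos":[56,528,0],"spin":0},{"gripper":45,"delta_pos":[56,528,0],"spin":0},{"gripper":45,"delta_pos":[56,528,0],"spin":0},{"gripper":45,"delta_pos":[56,528,0],"spin":0},{"gripper":45,"delta_pos":[56,528,0],"spin":0},{"gripper":45,"delta_pos":[56,528,0],"spin":0},{"gripper":45,"delta_pos":[56,528,0],"spin":0}]';  python3 - <<'E'
from h import *
go(.552,-.301,.038,-82.8)
snap("scene","scene10")
E
```

```text
clock: 21.4
position: [0.5513, -0.3011, 0.1438]
ee_rot: [-0.001, 0.998, 0.061, -0.001]
contact_force: [-0.7, -0.3, -0.2]
width: 0.0572
delta [  0.9   0.3 105.8] spin -0.003 yaw now -83.0 pos [ 0.5513 -0.3011  0.1438] tilt [-0.003  0.003 -1.   ] q6 0.84 w 0.0572 F [-0.7 -0.3 -0.2] t 21.4
```

View pics/scene10.png

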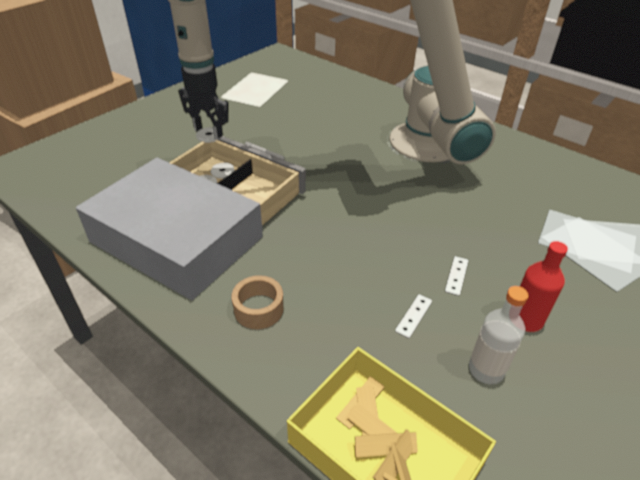

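```bash
python3 -m pendant '[{"gripper":45,"delta_pos":[1,0,40],"spin":0},{"gripper":45,"delta_pos":[1,0,75],"spin":0},{"gripper":45,"delta_pos":[1,0,98],"spin":0},{"gripper":45,"delta_pos":[1,0,107],"spin":0},{"gripper":45,"delta_pos":[1,0,107],"spin":0},{"gripper":70,"delta_pos":[1,0,107],"spin":0},{"gripper":70,"delta_pos":[1,0,107],"spin":0},{"gripper":70,"delta_pos":[1,0,107],"spin":0},{"gripper":70,"delta_pos":[1,0,60],"spin":0},{"gripper":70,"delta_pos":[1,0,10],"spin":0},{"gripper":70,"delta_pos":[1,0,-5],"spin":0},{"gripper":70,"delta_pos":[1,0,-5],"spin":0},{"gripper":70,"delta_pos":[1,0,-5],"spin":0}]'; python3 - <<'E'
from h import *
look("11")
go(.431,.345,.148,-71)
E
```

```text
clock: 22.75
position: [0.5531, -0.3025, 0.1504]
ee_rot: [0.0, 0.998, 0.061, 0.0]
contact_force: [1.0, 0.2, -0.6]
width: 0.0703
top (array([214., 320.]), 430, 346, 111, 30, 18.9)
top (array([517., 281.]), 509, -325, 56, 21, 133.0)
top (array([504., 240.]), 605, -301, 60, 29, 104.8)
top (array([220., 250.]), 585, 336, 111, 30, 7.8)
top (array([128., 234.]), 624, 547, 68, 60, 149.1)
scene (array([413., 315.]), 587, 333, 116, 34, 7.8)
scene (array([457., 275.]), 432, 343, 118, 33, 19.0)
scene (array([219., 170.]), 506, -335, 72, 65, 164.7)
delta [ -41.8 -656.9    2.2] spin -0.21 yaw now -83.0 pos [ 0.5523 -0.302   0.1485] tilt [-0.003  0.002 -1.   ] q6 0.84 w 0.0704 F [-0.4  0.5  0.3] t 22.85
```

View pics/top11.png

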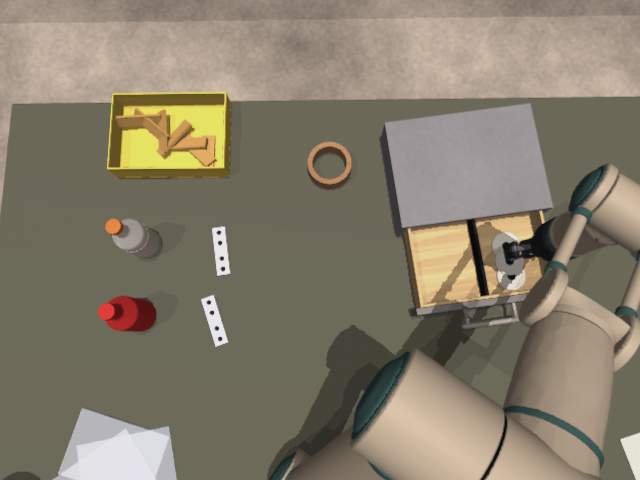

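The third disc rests on the other two at (510,262). Both straps are where they were. Next is the strap at (214,321).

```bash
python3 -m pendant '[{"gripper":50,"delta_pos":[-42,-657,0],"spin":-0.21},{"gripper":50,"delta_pos":[-42,-657,0],"spin":-0.21},{"gripper":50,"delta_pos":[-42,-657,0],"spin":-0.21},{"gripper":50,"delta_pos":[-42,-657,0],"spin":-0.21},{"gripper":50,"delta_pos":[-42,-657,0],"spin":-0.21},{"gripper":50,"delta_pos":[-42,-657,0],"spin":-0.21},{"gripper":50,"delta_pos":[-42,-657,0],"spin":-0.21},{"gripper":50,"delta_pos":[-42,-657,0],"spin":-0.21},{"gripper":50,"delta_pos":[-42,-657,0],"spin":-0.21},{"gripper":50,"delta_pos":[-42,-657,0],"spin":-0.21},{"gripper":50,"delta_pos":[-42,-657,0],"spin":-0.21},{"gripper":50,"delta_pos":[-42,-657,0],"spin":-0.21},{"gripper":50,"delta_pos":[-42,-657,0],"spin":-0.21},{"gripper":50,"delta_pos":[-42,-657,0],"spin":-0.21},{"gripper":50,"delta_pos":[-42,-657,40],"spin":-0.21},{"gripper":50,"delta_pos":[-42,-657,80],"spin":-0.21},{"gripper":50,"delta_pos":[-42,-657,80],"spin":-0.21},{"gripper":50,"delta_pos":[-42,-657,80],"spin":-0.21},{"gripper":50,"delta_pos":[-42,-657,80],"spin":-0.21}]'; python3 - <<'E'
from h import *
look("12")
go(.431,.345,.002,-71)
E
```

```text
clock: 24.75
position: [0.4332, 0.3446, 0.0717]
ee_rot: [-0.0, 0.986, 0.165, 0.001]
contact_force: [-0.2, -0.5, 0.4]
width: 0.0502
top (array([508., 261.]), 557, -309, 129, 64, 5.7)
top (array([128., 238.]), 614, 546, 65, 41, 113.2)
top (array([220., 251.]), 585, 336, 111, 29, 7.9)
scene (array([414., 315.]), 587, 334, 116, 34, 7.7)
scene (array([460., 264.]), 399, 332, 47, 32, 17.2)
delta [-2.4 -0.9 70.2] spin -0.0 yaw now -71.0 pos [0.4334 0.3448 0.0722] tilt [ 0.003  0.002 -1.   ] q6 1.79 w 0.0504 F [0.4 0.  0.7] t 24.85
```

View pics/scene12.png

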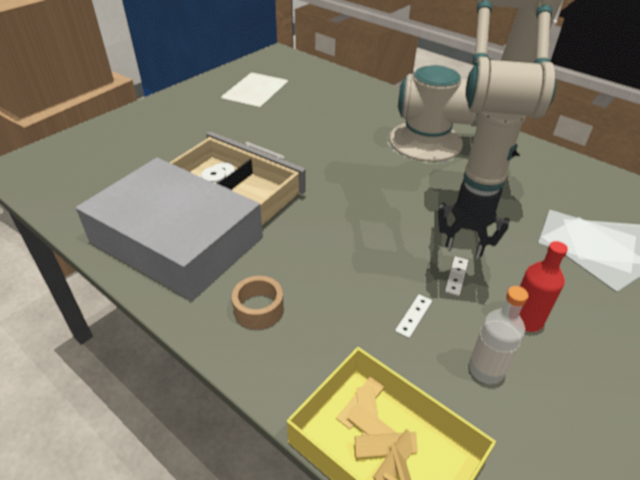

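View pics/top12.png

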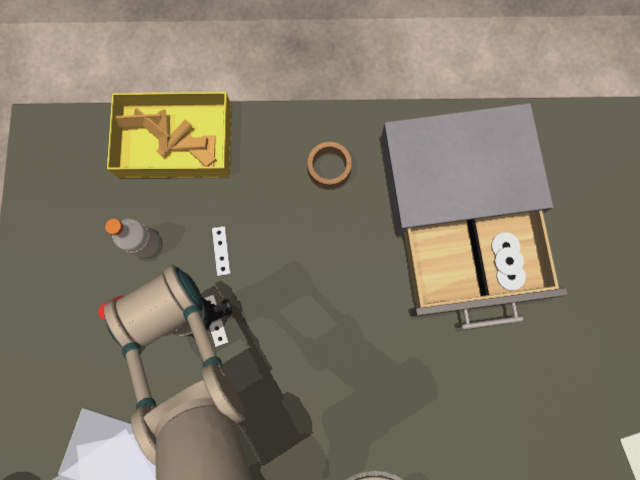

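All three discs are in the right compartment at about (508,260). The gripper is centred on the strap, with the red bottle clear beside it.

```bash
python3 -m pendant '[{"gripper":50,"delta_pos":[-2,-1,40],"spin":0},{"gripper":50,"delta_pos":[-2,-1,60],"spin":0},{"gripper":50,"delta_pos":[-2,-1,69],"spin":0},{"gripper":50,"delta_pos":[-2,-1,69],"spin":0},{"gripper":30,"delta_pos":[-2,-1,69],"spin":0},{"gripper":15,"delta_pos":[-2,-1,69],"spin":0},{"gripper":15,"delta_pos":[-2,-1,69],"spin":0},{"gripper":15,"delta_pos":[-2,-1,69],"spin":0},{"gripper":15,"delta_pos":[-2,-1,69],"spin":0}]' 70; python3 - <<'E'
from h import *
go(.431,.345,.002,-71)
E
```

```text
clock: 25.75
position: [0.431, 0.3454, 0.0032]
ee_rot: [-0.001, 0.986, 0.165, 0.002]
contact_force: [-0.8, -0.4, 6.8]
width: 0.0263
delta [-0.1  0.4  1.2] spin 0.0 yaw now -71.0 pos [0.431  0.3454 0.0032] tilt [ 0.003  0.002 -1.   ] q6 1.79 w 0.0263 F [-0.8 -0.4  6.8] t 25.75
```

```bash
python3 -m pendant '[{"gripper":15,"delta_pos":[0,0,-25],"spin":0},{"gripper":15,"delta_pos":[0,0,-75],"spin":0},{"gripper":15,"delta_pos":[0,0,-125],"spin":0},{"gripper":15,"delta_pos":[0,0,-145],"spin":0},{"gripper":15,"delta_pos":[0,0,-145],"spin":0},{"gripper":15,"delta_pos":[0,0,-145],"spin":0}]'; python3 - <<'E'
from h import *
snap("scene","scene13")
go(.534,-.134,.148,-82.8)
E
```

```text
clock: 26.35
position: [0.4293, 0.3444, 0.1463]
ee_rot: [-0.0, 0.986, 0.165, 0.0]
contact_force: [0.1, -1.3, -1.2]
width: 0.0265
delta [-56.1 486.2  -2.5] spin 0.206 yaw now -71.0 pos [0.4287 0.344  0.1452] tilt [-0.002 -0.001 -1.   ] q6 1.79 w 0.0262 F [ 0.6 -0.4 -1.4] t 26.4
```

View pics/scene13.png

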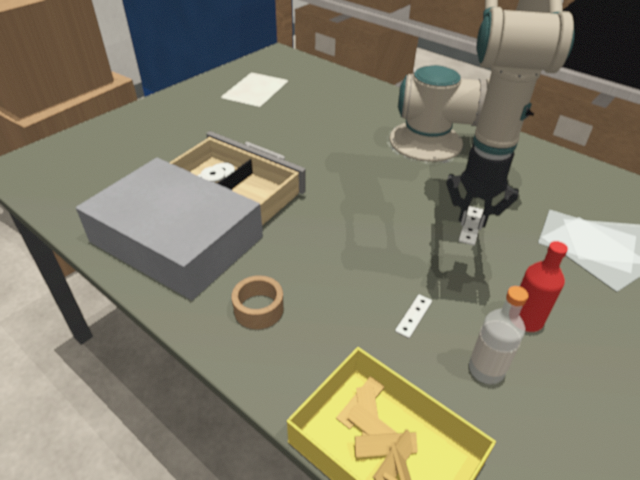

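The strap is held level at (472,222). Carrying it to the left compartment.

```bash
python3 -m pendant '[{"gripper":15,"delta_pos":[-56,487,0],"spin":0.206},{"gripper":15,"delta_pos":[-56,487,0],"spin":0.206},{"gripper":15,"delta_pos":[-56,487,0],"spin":0.206},{"gripper":15,"delta_pos":[-56,487,0],"spin":0.206},{"gripper":15,"delta_pos":[-56,487,0],"spin":0.206},{"gripper":15,"delta_pos":[-56,487,0],"spin":0.206},{"gripper":15,"delta_pos":[-56,487,0],"spin":0.206},{"gripper":15,"delta_pos":[-56,487,0],"spin":0.206},{"gripper":15,"delta_pos":[-56,487,0],"spin":0.206},{"gripper":15,"delta_pos":[-56,487,0],"spin":0.206},{"gripper":15,"delta_pos":[-56,487,0],"spin":0.206},{"gripper":15,"delta_pos":[-56,487,0],"spin":0.206},{"gripper":15,"delta_pos":[-56,487,0],"spin":0.206},{"gripper":15,"delta_pos":[-56,487,0],"spin":0.206}]'; python3 - <<'E'
from h import *
snap("scene","scene14")
go(.534,-.134,.034,-82.8)
E
```

```text
clock: 27.8
position: [0.5346, -0.1325, 0.1456]
ee_rot: [-0.001, 0.998, 0.064, -0.001]
contact_force: [-0.6, -0.0, -0.3]
width: 0.0263
delta [ -0.9   1.4 111.9] spin 0.002 yaw now -82.7 pos [ 0.5348 -0.1326  0.1459] tilt [-0.001  0.001 -1.   ] q6 1.07 w 0.0264 F [-0.4  1.1 -0.8] t 27.85
```

View pics/scene14.png

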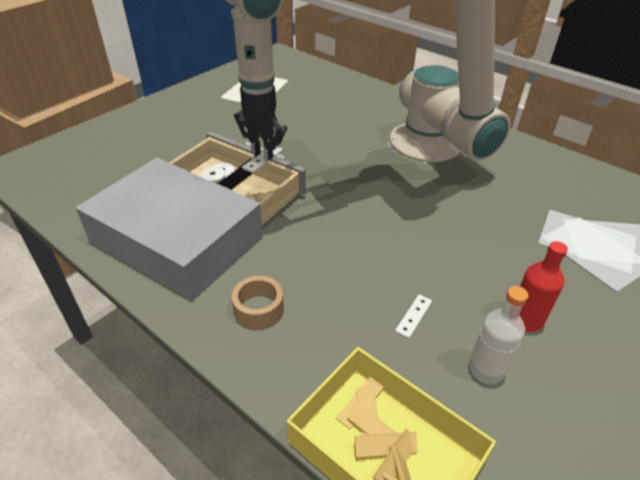

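```bash
python3 -m pendant '[{"gripper":15,"delta_pos":[0,1,40],"spin":0},{"gripper":15,"delta_pos":[0,1,75],"spin":0},{"gripper":15,"delta_pos":[0,1,100],"spin":0},{"gripper":15,"delta_pos":[0,1,111],"spin":0},{"gripper":15,"delta_pos":[0,1,111],"spin":0},{"gripper":38,"delta_pos":[0,1,111],"spin":0},{"gripper":38,"delta_pos":[0,1,111],"spin":0},{"gripper":38,"delta_pos":[0,1,111],"spin":0},{"gripper":38,"delta_pos":[0,1,60],"spin":0},{"gripper":38,"delta_pos":[0,1,10],"spin":0},{"gripper":38,"delta_pos":[0,1,-5],"spin":0},{"gripper":38,"delta_pos":[0,1,-5],"spin":0},{"gripper":38,"delta_pos":[0,1,-5],"spin":0}]'; python3 - <<'E'
from h import *
look("15")
go(.586,.335,.148,-82)
E
```

```text
clock: 29.15
position: [0.5352, -0.1349, 0.1514]
ee_rot: [0.0, 0.998, 0.063, 0.0]
contact_force: [0.1, 0.7, -0.0]
width: 0.0385
top (array([507., 273.]), 527, -307, 68, 51, 176.3)
top (array([220., 250.]), 585, 336, 111, 30, 7.8)
top (array([128., 234.]), 624, 546, 68, 59, 146.3)
scene (array([414., 315.]), 587, 333, 116, 34, 8.0)
delta [ 110.2 -459.4    2.2] spin -0.014 yaw now -82.8 pos [ 0.5343 -0.1346  0.1498] tilt [-0.003  0.001 -1.   ] q6 1.07 w 0.0377 F [ 0.6  1.  -0.6] t 29.25
```

View pics/top15.png

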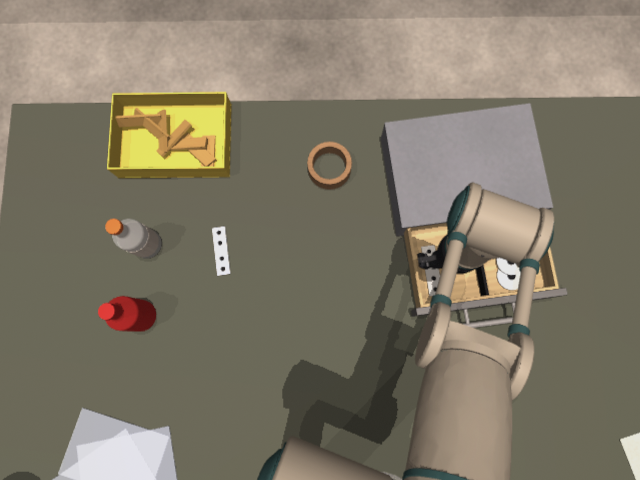

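The strap is in the left compartment, around (432,270). The last strap is at (221,251).

```bash
python3 -m pendant '[{"gripper":50,"delta_pos":[110,-460,0],"spin":-0.014},{"gripper":50,"delta_pos":[110,-460,0],"spin":-0.014},{"gripper":50,"delta_pos":[110,-460,0],"spin":-0.014},{"gripper":50,"delta_pos":[110,-460,0],"spin":-0.014},{"gripper":50,"delta_pos":[110,-460,0],"spin":-0.014},{"gripper":50,"delta_pos":[110,-460,0],"spin":-0.014},{"gripper":50,"delta_pos":[110,-460,0],"spin":-0.014},{"gripper":50,"delta_pos":[110,-460,0],"spin":-0.014},{"gripper":50,"delta_pos":[110,-460,0],"spin":-0.014},{"gripper":50,"delta_pos":[110,-460,0],"spin":-0.014},{"gripper":50,"delta_pos":[110,-460,40],"spin":-0.014},{"gripper":50,"delta_pos":[110,-460,80],"spin":-0.014},{"gripper":50,"delta_pos":[110,-460,80],"spin":-0.014},{"gripper":50,"delta_pos":[110,-460,80],"spin":-0.014},{"gripper":50,"delta_pos":[110,-460,80],"spin":-0.014}]'; python3 - <<'E'
from h import *
look("16")
go(.586,.335,.002,-82)
E
```

```text
clock: 30.75
position: [0.5882, 0.3354, 0.0728]
ee_rot: [-0.0, 0.998, 0.07, 0.001]
contact_force: [-0.3, 0.4, 0.1]
width: 0.0498
top (array([432., 270.]), 537, -137, 112, 31, 7.3)
top (array([123., 241.]), 607, 560, 46, 30, 92.9)
top (array([510., 261.]), 557, -312, 128, 63, 0.0)
scene (array([419., 306.]), 558, 330, 56, 33, 8.6)
delta [-2.8  0.2 71.6] spin -0.0 yaw now -82.0 pos [0.5884 0.3354 0.0736] tilt [ 0.004  0.002 -1.   ] q6 1.85 w 0.0501 F [ 0.8 -0.8 -0.3] t 30.85
```

View pics/scene16.png

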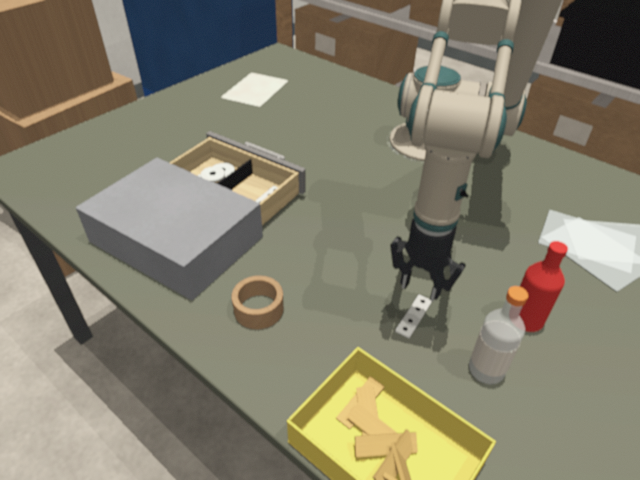

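View pics/top16.png

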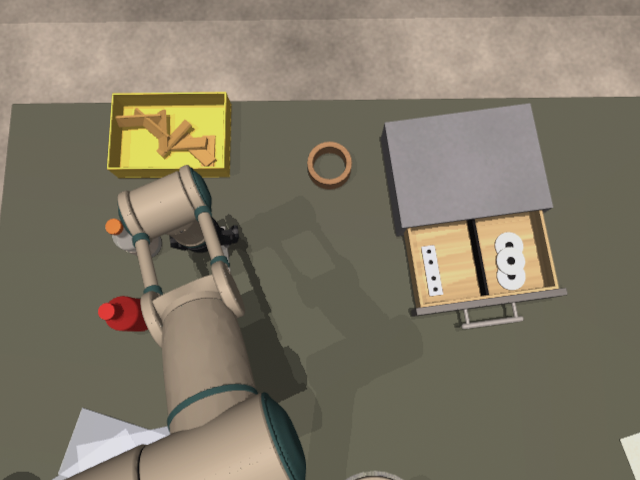

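The strap is right below the gripper, the first one lies at (432,270), and the bottles are clear.

```bash
python3 -m pendant '[{"gripper":50,"delta_pos":[-2,0,40],"spin":0},{"gripper":50,"delta_pos":[-2,0,60],"spin":0},{"gripper":50,"delta_pos":[-2,0,70],"spin":0},{"gripper":50,"delta_pos":[-2,0,70],"spin":0},{"gripper":30,"delta_pos":[-2,0,70],"spin":0},{"gripper":15,"delta_pos":[-2,0,70],"spin":0},{"gripper":15,"delta_pos":[-2,0,70],"spin":0},{"gripper":15,"delta_pos":[-2,0,70],"spin":0},{"gripper":15,"delta_pos":[-2,0,70],"spin":0},{"gripper":15,"delta_pos":[-2,0,45],"spin":0},{"gripper":15,"delta_pos":[-2,0,-5],"spin":0},{"gripper":15,"delta_pos":[-2,0,-55],"spin":0},{"gripper":15,"delta_pos":[-2,0,-75],"spin":0},{"gripper":15,"delta_pos":[-2,0,-75],"spin":0},{"gripper":15,"delta_pos":[-2,0,-75],"spin":0}]' 70; python3 - <<'E'
from h import *
snap("scene","scene17")
go(.540,-.184,.148,-82.8)
E
```

```text
clock: 32.35
position: [0.5845, 0.3346, 0.1461]
ee_rot: [0.0, 0.998, 0.07, -0.0]
contact_force: [0.4, -0.7, -2.1]
width: 0.0259
delta [-115.6  507.2   -2.6] spin 0.014 yaw now -82.0 pos [0.5838 0.3343 0.1447] tilt [-0.003 -0.001 -1.   ] q6 1.85 w 0.0258 F [-0.3 -0.  -2. ] t 32.4
```

View pics/scene17.png

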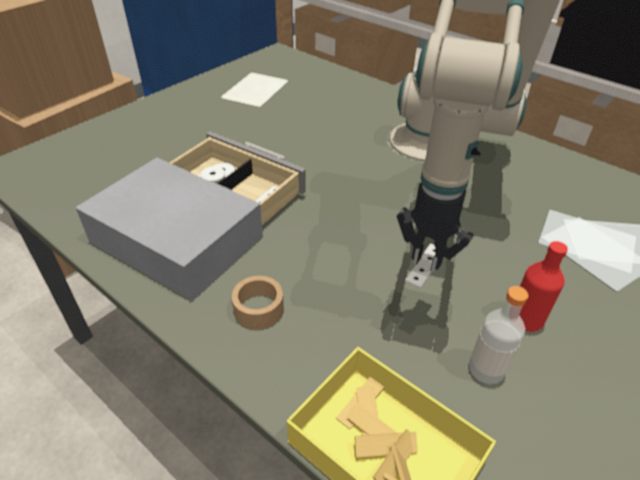

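The strap is held at (425,265). Carrying it over.

```bash
python3 -m pendant '[{"gripper":15,"delta_pos":[-116,508,0],"spin":0.014},{"gripper":15,"delta_pos":[-116,508,0],"spin":0.014},{"gripper":15,"delta_pos":[-116,508,0],"spin":0.014},{"gripper":15,"delta_pos":[-116,508,0],"spin":0.014},{"gripper":15,"delta_pos":[-116,508,0],"spin":0.014},{"gripper":15,"delta_pos":[-116,508,0],"spin":0.014},{"gripper":15,"delta_pos":[-116,508,0],"spin":0.014},{"gripper":15,"delta_pos":[-116,508,0],"spin":0.014},{"gripper":15,"delta_pos":[-116,508,0],"spin":0.014},{"gripper":15,"delta_pos":[-116,508,0],"spin":0.014},{"gripper":15,"delta_pos":[-116,508,0],"spin":0.014},{"gripper":15,"delta_pos":[-116,508,0],"spin":0.014},{"gripper":15,"delta_pos":[-116,508,0],"spin":0.014},{"gripper":15,"delta_pos":[-116,508,0],"spin":0.014},{"gripper":15,"delta_pos":[-116,508,0],"spin":0.014}]'; python3 - <<'E'
from h import *
snap("scene","scene18")
go(.540,-.184,.034,-82.8)
E
```

```text
clock: 33.9
position: [0.5407, -0.1828, 0.1457]
ee_rot: [-0.001, 0.998, 0.064, -0.0]
contact_force: [0.4, 0.1, -0.6]
width: 0.0258
delta [ -0.9   1.1 112. ] spin 0.002 yaw now -82.7 pos [ 0.5408 -0.1829  0.146 ] tilt [-0.001  0.001 -1.   ] q6 0.99 w 0.0261 F [ 0.2 -0.1 -0.4] t 33.95
```

View pics/scene18.png

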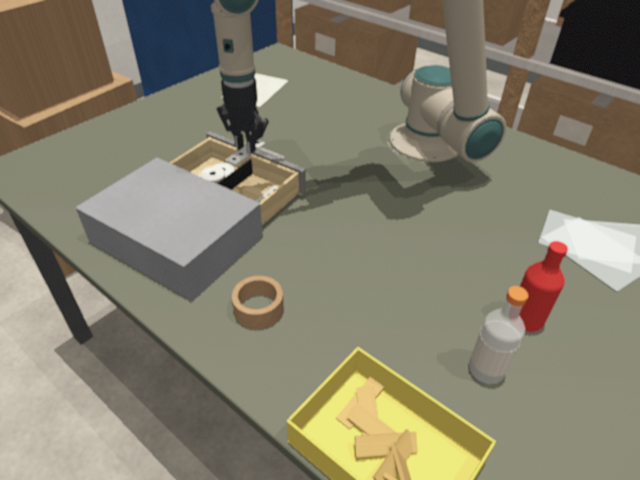

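```bash
python3 -m pendant '[{"gripper":15,"delta_pos":[-1,1,40],"spin":0},{"gripper":15,"delta_pos":[-1,1,75],"spin":0},{"gripper":15,"delta_pos":[-1,1,100],"spin":0},{"gripper":15,"delta_pos":[-1,1,110],"spin":0},{"gripper":15,"delta_pos":[-1,1,110],"spin":0},{"gripper":37,"delta_pos":[-1,1,110],"spin":0},{"gripper":37,"delta_pos":[-1,1,110],"spin":0},{"gripper":37,"delta_pos":[-1,1,110],"spin":0},{"gripper":37,"delta_pos":[-1,1,60],"spin":0},{"gripper":37,"delta_pos":[-1,1,10],"spin":0},{"gripper":37,"delta_pos":[-1,1,-5],"spin":0},{"gripper":37,"delta_pos":[-1,1,-5],"spin":0},{"gripper":37,"delta_pos":[-1,1,-5],"spin":0}]'; python3 - <<'E'
from h import *
go(.4195,-.2475,.15,-83)
E
```

```text
clock: 35.25
position: [0.5396, -0.1854, 0.1514]
ee_rot: [0.0, 0.998, 0.063, 0.0]
contact_force: [-0.8, 1.4, -0.6]
width: 0.0369
delta [-126.9   46.6    1.4] spin 0.004 yaw now -82.8 pos [ 0.5396 -0.1854  0.1514] tilt [ 0. -0. -1.] q6 0.99 w 0.0369 F [-0.8  1.4 -0.6] t 35.25
```

```bash
python3 -m pendant '[{"gripper":30,"delta_pos":[-127,46,0],"spin":-1.571},{"gripper":30,"delta_pos":[-127,46,0],"spin":-1.571},{"gripper":30,"delta_pos":[-127,46,0],"spin":-1.571},{"gripper":30,"delta_pos":[-127,46,0],"spin":-1.571},{"gripper":30,"delta_pos":[-127,46,0],"spin":-1.571},{"gripper":30,"delta_pos":[-127,46,0],"spin":-1.571},{"gripper":30,"delta_pos":[-127,46,0],"spin":-1.571},{"gripper":30,"delta_pos":[-127,46,0],"spin":-1.571},{"gripper":30,"delta_pos":[-127,46,0],"spin":-1.571},{"gripper":30,"delta_pos":[-127,46,0],"spin":-1.571},{"gripper":30,"delta_pos":[-127,46,0],"spin":-1.571},{"gripper":30,"delta_pos":[-127,46,0],"spin":-1.571},{"gripper":30,"delta_pos":[-127,46,0],"spin":-1.571}]'; python3 - <<'E'
from h import *
look("19")
go(.420,-.248,.046,7)
E
```

```text
clock: 36.55
position: [0.419, -0.2465, 0.1499]
ee_rot: [-0.001, 0.662, 0.75, -0.0]
contact_force: [-0.0, 0.5, -0.6]
width: 0.0299
top (array([432., 270.]), 537, -137, 112, 31, 7.3)
top (array([455., 268.]), 542, -189, 112, 30, 7.0)
top (array([510., 260.]), 560, -312, 124, 63, 0.0)
top (array([128., 234.]), 624, 547, 68, 60, 149.1)
delta [ -1.4   0.5 104.5] spin 0.003 yaw now 7.1 pos [ 0.4194 -0.2468  0.1505] tilt [-0.001  0.001 -1.   ] q6 -0.8 w 0.0303 F [ 0.3 -0.1  0.9] t 36.65
```

View pics/top19.png

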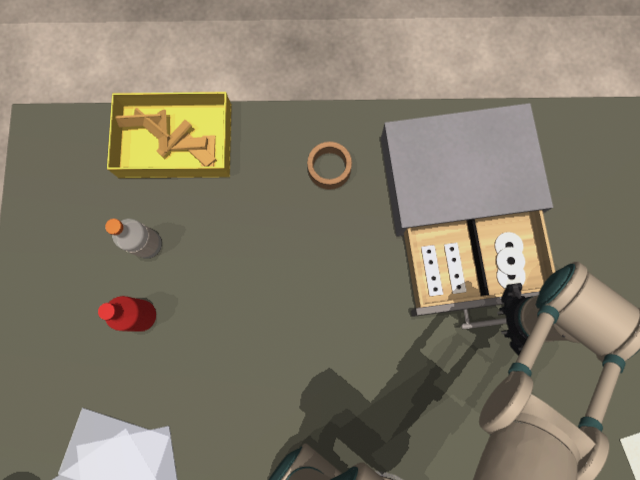

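View pics/scene19.png

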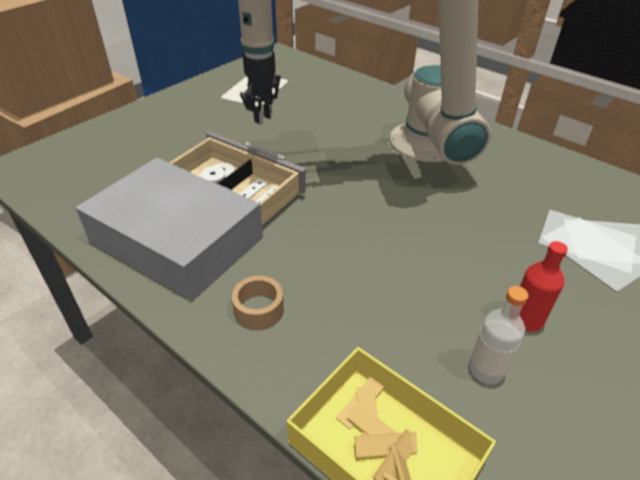

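All five parts are in place: straps at (432,270) and (455,268), discs around (510,260), and nothing left on the bench. Gripping the handle to close the drawer.

```bash
python3 -m pendant '[{"gripper":30,"delta_pos":[-1,1,45],"spin":0},{"gripper":30,"delta_pos":[-1,1,80],"spin":0},{"gripper":30,"delta_pos":[-1,1,98],"spin":0},{"gripper":30,"delta_pos":[-1,1,104],"spin":0},{"gripper":30,"delta_pos":[-1,1,104],"spin":0},{"gripper":5,"delta_pos":[-1,1,104],"spin":0},{"gripper":5,"delta_pos":[-1,1,104],"spin":0},{"gripper":5,"delta_pos":[-1,1,104],"spin":0},{"gripper":5,"delta_pos":[-1,1,104],"spin":0}]' 40
```

```text
clock: 37.55
position: [0.4218, -0.2487, 0.0484]
ee_rot: [0.001, 0.661, 0.75, 0.0]
contact_force: [-0.4, -1.3, 5.2]
width: 0.0095
```

```bash
python3 -m pendant '[{"gripper":5,"delta_pos":[0,8,0],"spin":0},{"gripper":5,"delta_pos":[0,20,0],"spin":0},{"gripper":5,"delta_pos":[0,35,0],"spin":0},{"gripper":5,"delta_pos":[0,50,0],"spin":0},{"gripper":5,"delta_pos":[0,65,0],"spin":0},{"gripper":5,"delta_pos":[0,80,0],"spin":0},{"gripper":5,"delta_pos":[0,95,0],"spin":0},{"gripper":5,"delta_pos":[0,110,0],"spin":0},{"gripper":5,"delta_pos":[0,122,0],"spin":0},{"gripper":5,"delta_pos":[0,134,0],"spin":0},{"gripper":5,"delta_pos":[0,144,0],"spin":0},{"gripper":5,"delta_pos":[0,152,0],"spin":0},{"gripper":5,"delta_pos":[0,157,0],"spin":0},{"gripper":5,"delta_pos":[0,160,0],"spin":0},{"gripper":5,"delta_pos":[0,160,0],"spin":0}]'
```

```text
clock: 39.05
position: [0.5812, -0.2282, 0.0485]
ee_rot: [0.002, 0.661, 0.75, 0.001]
contact_force: [1.5, 0.2, 4.5]
width: 0.0092
```

Now nudging the last few millimetres until the stop is felt.

```bash
python3 -m pendant '[{"gripper":5,"delta_pos":[0,2,0],"spin":0},{"gripper":5,"delta_pos":[0,4,0],"spin":0},{"gripper":5,"delta_pos":[0,4,0],"spin":0}]'; python3 -m pendant '[{"gripper":5,"delta_pos":[0,2,0],"spin":0},{"gripper":5,"delta_pos":[0,2,0],"spin":0}]'
```

```text
clock: 39.35
position: [0.5844, -0.2278, 0.0484]
ee_rot: [0.001, 0.661, 0.75, 0.0]
contact_force: [-0.2, -1.8, 5.6]
width: 0.0093
clock: 39.55
position: [0.5863, -0.2275, 0.0484]
ee_rot: [0.001, 0.661, 0.75, 0.0]
contact_force: [0.0, 0.1, 6.9]
width: 0.0095
```

```bash
python3 -m pendant '[{"gripper":5,"delta_pos":[0,2,0],"spin":0},{"gripper":5,"delta_pos":[0,2,0],"spin":0}]'; python3 -m pendant '[{"gripper":5,"delta_pos":[0,2,0],"spin":0},{"gripper":5,"delta_pos":[0,2,0],"spin":0}]'; python3 -c "
from h import *
snap('top','top20')"
```

```text
clock: 39.75
position: [0.5876, -0.2274, 0.0484]
ee_rot: [0.001, 0.661, 0.75, -0.0]
contact_force: [-1.0, -0.6, 6.9]
width: 0.0093
clock: 39.95
position: [0.5875, -0.2274, 0.0484]
ee_rot: [-0.001, 0.661, 0.751, -0.002]
contact_force: [-5.7, -1.5, 8.5]
width: 0.0092
```

View pics/top20.png

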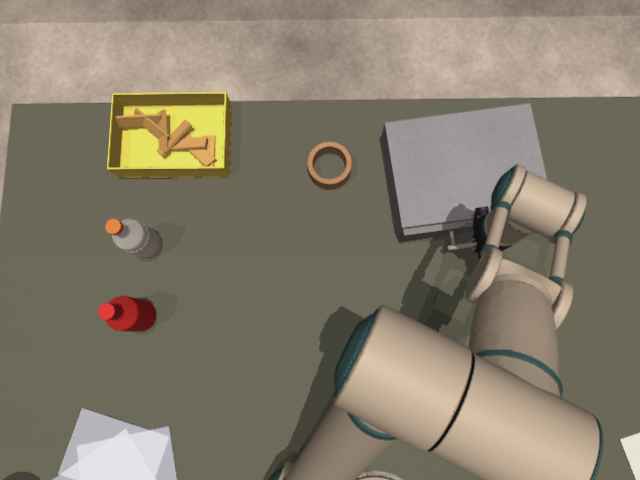

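The stop is reached: the position stalls at x = 0.5875 and the force is rising. The picture shows the panel flush with the cabinet at about row 232. Releasing and retracting upward.

```bash
python3 -m pendant '[{"gripper":28,"delta_pos":[0,0,0],"spin":0},{"gripper":28,"delta_pos":[0,0,0],"spin":0},{"gripper":28,"delta_pos":[0,-1,0],"spin":0},{"gripper":28,"delta_pos":[0,-1,-40],"spin":0},{"gripper":28,"delta_pos":[0,-1,-90],"spin":0},{"gripper":28,"delta_pos":[0,-1,-130],"spin":0},{"gripper":28,"delta_pos":[0,-1,-150],"spin":0},{"gripper":28,"delta_pos":[0,-150,-150],"spin":0},{"gripper":28,"delta_pos":[0,-150,-150],"spin":0},{"gripper":28,"delta_pos":[0,-150,-150],"spin":0},{"gripper":28,"delta_pos":[0,-200,-150],"spin":0},{"gripper":28,"delta_pos":[0,-200,-150],"spin":0},{"gripper":28,"delta_pos":[0,-200,-150],"spin":0}]'; python3 - <<'E'
from h import *
im=snap("top","top21"); sc=snap("scene","scene21")
cv2.imwrite("pics/c21.png",cv2.resize(im[180:280,370:580],None,fx=3.5,fy=3.5))
go(0.4,-.2,.2)
E
```

```text
clock: 41.3
position: [0.3906, -0.2518, 0.1975]
ee_rot: [0.0, 0.662, 0.75, 0.0]
contact_force: [0.4, -0.9, 0.1]
width: 0.028
delta [50.7 14.2 -2.5] spin None yaw now 7.2 pos [ 0.3923 -0.252   0.1975] tilt [ 0.001 -0.    -1.   ] q6 -0.85 w 0.028 F [ 0.1 -0.1 -0. ] t 41.4
```

View pics/c21.png

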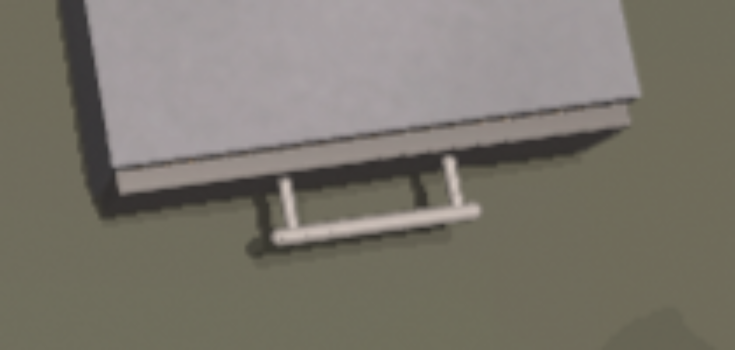

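View pics/scene21.png

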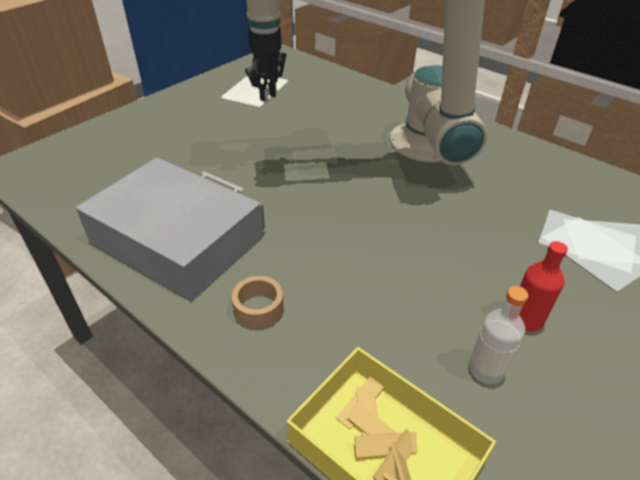

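```bash
python3 - <<'E'
from h import *
h=p2w("top",[[370+378/3.5,180+224/3.5]],.0675)[0]; e=p2w("top",[[370+112/3.5,180+167/3.5],[370+640/3.5,180+96/3.5]],.1)
u=np.array([np.cos(np.radians(7.3)),np.sin(np.radians(7.3))])
print(h.round(4),"edge-handle along u mm",((e.mean(0)-h)[:2]@u*1000).round(1))
from rig import ticket
print(ticket.sign_off())
E
```

```text
[ 0.5843 -0.2266  0.0675] edge-handle along u mm 51.1
the job is handed in; nothing more can be done
None
```

I opened the drawer about 16 cm further than where it started, put both straps in the left compartment and all three discs in the right, pushed it shut and handed the job in at about 41 s.

- **Parts:** there were two straps and three discs. The last look inside before closing showed the straps flat in the left compartment at y = -137 and -189 mm. In the right compartment the third disc rests on the other two. Nothing was left on the bench, and no part was knocked aside or slipped from the grip that I could see.
- **Drawer shut:** when I pushed it home the handle stalled at x = 0.5875 and the force rose to about 6 N, so it reached the stop. After I let go, the picture showed the panel flush. The handle measured 51 mm in front of the cabinet's top edge. I expected about 50 mm when shut, but that figure is my own estimate because the panel position isn't given.
- **Bystanders:** the bottles and the tape look unmoved by eye in the before and after pictures; I did not measure them.
- **Robot clear:** the arm was free above the bench, with contact force about 0 N, when I handed in.
- **Readings that disagreed:** the gripper opening read 2 to 5 mm below true part size (about 57–59 mm on 62 mm discs, 26 mm on 30 mm straps). I put this down to the sensor reading low, as every grasp held. The handle's x from the top camera (0.584) also differs from the arm's own reading at the stop by about 3 mm, roughly the calibration error.

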